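# Put the dried chromatography plates away in the dry box

## Robot

A 7-joint arm with a two-finger parallel gripper is mounted at the origin on the work surface. World frame = base frame: x ahead of the robot, y to its left, z up, the work surface at z = 0. Lengths are in m, angles in rad, forces in N, time in s.
With the tool pointing down it reaches from about 0.4 to 0.925 m from the base axis. Payload 4.1 kg.
Tool frame: the origin (TCP) lies midway between the tips of the shut fingers; the grasp point (between the pads) lies 19 mm behind it; z points along the fingers, y is the line along which they close (so a half turn about z gives the same grasp; the last joint's range is limited). The gripper opens to 85 mm and grips with 20 to 120 N. Pads are 22 mm wide; open, the fingers measure 114 mm over their backs; the gripper's body (76 mm by 85 mm) begins 54 mm behind the grasp point. The pads swing forward as they close: fully open they stand 13 mm farther back than shut.
Start: joints at [1.083, 0.398, 0.045, 1.537, -0.019, 1.207, -0.051], TCP at [0.246, -0.602, 0.211] pointing down, gripper open.
Joint ranges: [-2.82, 2.82], [-0.49, 2.23], [-1.37, 1.46], [0, 2.46], [-1.36, 4.5], [0.23, 2], [-2.94, 2.94]. Speed limits (rad/s): [2.57, 2.57, 3.14, 3.14, 3.14, 3.14, 3.14].

## Interface

Orientations are given as a unit quaternion [w, x, y, z].
In Python, from workcell import * gives the robot as it stands.
- The arm moves only by the tool move_arm, never from a script. Its arguments are lists of equal length, an entry for each row: "travel": the shift along the tool's x, y, z in units of 50 mm (1.0 is 50 mm), a list of three; "twist": the turn about the tool's z in units of 10 degrees (1.0 is 10 degrees). A call has 1 to 12 rows; each row shifts and turns the commanded pose from where the row before left it, along the tool's axes as they then stand; what a row does not reach is not made up. A row lasts 1/8 s, in which the tool goes at most 62.5 mm and 10.7 degrees, less where a joint would pass 70% of its speed; a pose out of reach is approached as far as the arm can. A call is refused whole if a number of a shift passes 1 or a number of a turn 1, either way. A call with a gripper value outside its range is refused whole. "hand" is the gripper command: -1 is fully open, 1 is shut, values between are in proportion, set as the call begins (left out, the last holds). The fingers move at their own pace and stop on an object; "force" is the grip in N (left out, the last holds). Time passes only in rows, so rows that do not move let the fingers close. It gives the time, the measured TCP pose, the force, the opening and the grip force at its end, in the units of the state.
- read_state(): the state, without advancing time (a new reading comes with each control period).
- grab_frame(name): name is "scene" or "top" or "wrist"; returns the picture (480x640x3 uint8, red, green, blue); there is no depth.
- camera_info(name): a dict with "camera_matrix" (3x3 intrinsics, pixels), "k1" (the pictures are not rectified: a ray, as slopes to the right and down, at radius r is drawn at 1 + k1 r^2 times it, then the intrinsics apply), "origin" and "orientation" of the camera in the world; the wrist camera has in their place "hand_eye" (4x4, takes a point from camera to tool coordinates, whose origin is the TCP and whose axes are the flange's). Camera axes: x right, y down, z forward; pixel columns grow to the right and rows downward; lengths in m; the calibration is good to about 2 mm. A picture is of the moment at which its call begins: read the wrist's pose just before it. camera_info takes no time and is no camera call.
- close_job(): hands the job in; it is judged then, once.
The state is a dict: "time_s": time; "q": joint angles; "qd": joint speeds; "joint_torque": joint torques, N m; "position": TCP position; "tool_rot": TCP orientation; "ft_force": force on the tool from outside, world axes, zero at the start; "torque": the same for the moment, N m; "grip_width": opening from 0.0 (shut) to 1.0 (fully open); "gripper_force": force on a finger pad.
Only numpy, scipy, OpenCV 4.12 (cv2) and the standard library are available. Lean on these libraries where they do the work, as an engineer would, in place of code of your own. Each camera call takes 0.05 s, during which the arm holds its last target. There are 200 camera calls.

## Task

Put the dried plates away: take every glass plate from the drying rack and press it straight down into a clip of the dry box, one plate to a clip, until its lower edge is fully home, and stand the desiccant canister upright in the bay at the end of the box. Then lower the clear cover gently until it is fully closed. Do not let a plate fall over, and leave the other glassware and tools where they are.

Things in the scene. Friction and masses are not known exactly. Their poses are not given: they have to be found in the camera images.
- drybox: Dry box, fixed: low white tray 180 (x) by 280 (y) by 30 mm high, floor 6 mm thick, walls 4 mm. Origin: centre of underside; x to its hinged side (far side at yaw 0), y to its canister bay. Clear cover hinged along the +x rim (line at x = +90 mm, 30 mm above the bench). Five clips in a row along y, then a partition 24 mm above the bench at y = +64 mm, then the bay.
- clip1 (a point): Sprung edge clip farthest from the bay: centre of its floor, 9 mm above the bench, axes as the drybox. Two steel jaws, 44 mm long along x, meet 18 mm above this floor and flare above to a mouth 13 mm wide (y), 35 mm above it. They part as a 4 mm plate edge is pressed straight down (about 5 to 15 N), then hold the plate upright; home means its lower edge rests on this floor.
- clip2 (a point): Clip 2, like clip1: centre of its floor, 9 mm above the bench, 36 mm from clip1 along the drybox's y.
- clip3 (a point): Clip 3, like clip1: centre of its floor, 9 mm above the bench, 72 mm from clip1 along the drybox's y.
- clip4 (a point): Clip 4, like clip1: centre of its floor, 9 mm above the bench, 108 mm from clip1 along the drybox's y.
- clip5 (a point): Clip 5, like clip1: centre of its floor, 9 mm above the bench, 144 mm from clip1 along the drybox's y.
- bay (a point): Centre of the canister bay's floor, 6 mm above the bench, axes as the drybox. The bay is 70 mm wide (y) and 172 mm long (x), with walls 30 mm above the bench (partition 24 mm).
- cover (a joint): Cover hinge, rad: 0 closed, grows as it opens to 1.9. A friction hinge: the cover stays where it is left at any angle and takes about 1 to 5 N at its front edge to move, down to fully closed. The cover is a clear dome 180 (x) by 280 (y) by 98 mm deep (its top 128 mm above the bench when closed), walls 4 mm; plates that are fully home clear it.
- cover_tab (a point): Point on the outer face (upper when closed) of the grey lift tab at the middle of the cover's front rim; tab 70 mm wide, 8 mm thick, 27 mm out from the front wall. This point: 20 mm out from the wall, 200 mm from the hinge line, 16 mm above the rim plane. Cover open, the tab stands up at its top. Closed, the front wall rises 82 mm above it, so press the last part on cover_top.
- cover_top (a point): Point on the outside of the cover's top, 15 mm behind its front edge, midway along y: 165 mm from the hinge line and 98 mm above the cover's rim plane.
- rack: Aluminium drying rack, fixed: base 76 (x) by 200 (y) by 8 mm with two slotted rails to 36 mm above the bench. Origin: centre of its underside. Slots across it at y = -72, -36, 0, 36, 72 mm, 6 mm wide, floor 8 mm above the bench.
- plate1: Glass chromatography plate with a white layer on one face, 50 (x) by 4 (y) by 100 mm tall (z), 45 g; stands on edge in a rack slot, its x across the row. Origin: centre of its lower edge. Best held by its two upright edges, 50 mm apart, near the top. May be absent.
- plate2: Glass chromatography plate with a white layer on one face, 50 (x) by 4 (y) by 100 mm tall (z), 45 g; stands on edge in a rack slot, its x across the row. Origin: centre of its lower edge. Best held by its two upright edges, 50 mm apart, near the top. May be absent.
- plate3: Glass chromatography plate with a white layer on one face, 50 (x) by 4 (y) by 100 mm tall (z), 45 g; stands on edge in a rack slot, its x across the row. Origin: centre of its lower edge. Best held by its two upright edges, 50 mm apart, near the top. May be absent.
- plate4: Glass chromatography plate with a white layer on one face, 50 (x) by 4 (y) by 100 mm tall (z), 45 g; stands on edge in a rack slot, its x across the row. Origin: centre of its lower edge. Best held by its two upright edges, 50 mm apart, near the top. May be absent.
- plate5: Glass chromatography plate with a white layer on one face, 50 (x) by 4 (y) by 100 mm tall (z), 45 g; stands on edge in a rack slot, its x across the row. Origin: centre of its lower edge. Best held by its two upright edges, 50 mm apart, near the top. May be absent.
- canister: Aluminium desiccant canister, upright cylinder 56 mm wide, 65 mm tall, 120 to 260 g. Origin: centre of its underside. Starts on the bench on the robot's side of the rack.
- flask1: Bystander: amber volumetric flask with stopper, bulb 66 mm wide, 167 mm tall. Origin: centre of its underside.
- flask2: Bystander: a second flask like it. Origin: centre of its underside.
- dropper: Bystander: amber dropper bottle 38 mm wide, 110 mm tall. Origin: centre of its underside.
- spatula: Bystander: slim double-ended steel spatula 170 mm long, 12 mm wide, lying on the bench. Origin: centre of its underside.
- beaker1: Bystander: glass beaker 70 mm wide, 95 mm tall, with glass rods standing up to 160 mm. Origin: centre of its underside.
- beaker2: Bystander: glass beaker 64 mm wide, 70 mm tall. Origin: centre of its underside.
- washbottle: Bystander: white wash bottle 64 mm wide, 195 mm tall with its spout. Origin: centre of its underside.

How it is judged:
On the way, in this order (a step that is already met when the one before it is completed fails the run):
1. every plate is fully home in a clip and the canister stands in its bay, with the cover still open (angle between each of plate1, plate2, plate3, plate4, plate5, canister's own z axis and vertical below 0.12 rad and x of plate1 in the frame of drybox between -0.042 and -0.018 m and z of plate1 in the frame of drybox between 0.006 and 0.012 m and (y of plate1 in the frame of drybox between -0.109 and -0.099 m or y of plate1 in the frame of drybox between -0.073 and -0.063 m or y of plate1 in the frame of drybox between -0.037 and -0.027 m or y of plate1 in the frame of drybox between -0.001 and 0.009 m or y of plate1 in the frame of drybox between 0.035 and 0.045 m) and x of plate2 in the frame of drybox between -0.042 and -0.018 m and z of plate2 in the frame of drybox between 0.006 and 0.012 m and (y of plate2 in the frame of drybox between -0.109 and -0.099 m or y of plate2 in the frame of drybox between -0.073 and -0.063 m or y of plate2 in the frame of drybox between -0.037 and -0.027 m or y of plate2 in the frame of drybox between -0.001 and 0.009 m or y of plate2 in the frame of drybox between 0.035 and 0.045 m) and x of plate3 in the frame of drybox between -0.042 and -0.018 m and z of plate3 in the frame of drybox between 0.006 and 0.012 m and (y of plate3 in the frame of drybox between -0.109 and -0.099 m or y of plate3 in the frame of drybox between -0.073 and -0.063 m or y of plate3 in the frame of drybox between -0.037 and -0.027 m or y of plate3 in the frame of drybox between -0.001 and 0.009 m or y of plate3 in the frame of drybox between 0.035 and 0.045 m) and x of plate4 in the frame of drybox between -0.042 and -0.018 m and z of plate4 in the frame of drybox between 0.006 and 0.012 m and (y of plate4 in the frame of drybox between -0.109 and -0.099 m or y of plate4 in the frame of drybox between -0.073 and -0.063 m or y of plate4 in the frame of drybox between -0.037 and -0.027 m or y of plate4 in the frame of drybox between -0.001 and 0.009 m or y of plate4 in the frame of drybox between 0.035 and 0.045 m) and x of plate5 in the frame of drybox between -0.042 and -0.018 m and z of plate5 in the frame of drybox between 0.006 and 0.012 m and (y of plate5 in the frame of drybox between -0.109 and -0.099 m or y of plate5 in the frame of drybox between -0.073 and -0.063 m or y of plate5 in the frame of drybox between -0.037 and -0.027 m or y of plate5 in the frame of drybox between -0.001 and 0.009 m or y of plate5 in the frame of drybox between 0.035 and 0.045 m) and x of canister in the frame of bay between -0.06 and 0.06 m and y of canister in the frame of bay between -0.012 and 0.012 m and z of canister in the frame of bay between -0.004 and 0.004 m and value of joint cover above 0.8 rad), for 0.2 s.
2. the cover is closed over them (value of joint cover below 0.03 rad), for 0.2 s.
At the end, for the whole second after the job is handed in: Every plate present stands (within 0.12 rad of upright) in a clip with its lower edge within 3 mm of the clip's floor, within 12 mm of centred along the clip; the canister stands upright on the floor of the bay; the cover is closed to less than 0.03 rad; all at rest (angle between each of plate1, plate2, plate3, plate4, plate5, canister's own z axis and vertical below 0.12 rad and x of plate1 in the frame of drybox between -0.042 and -0.018 m and z of plate1 in the frame of drybox between 0.006 and 0.012 m and (y of plate1 in the frame of drybox between -0.109 and -0.099 m or y of plate1 in the frame of drybox between -0.073 and -0.063 m or y of plate1 in the frame of drybox between -0.037 and -0.027 m or y of plate1 in the frame of drybox between -0.001 and 0.009 m or y of plate1 in the frame of drybox between 0.035 and 0.045 m) and x of plate2 in the frame of drybox between -0.042 and -0.018 m and z of plate2 in the frame of drybox between 0.006 and 0.012 m and (y of plate2 in the frame of drybox between -0.109 and -0.099 m or y of plate2 in the frame of drybox between -0.073 and -0.063 m or y of plate2 in the frame of drybox between -0.037 and -0.027 m or y of plate2 in the frame of drybox between -0.001 and 0.009 m or y of plate2 in the frame of drybox between 0.035 and 0.045 m) and x of plate3 in the frame of drybox between -0.042 and -0.018 m and z of plate3 in the frame of drybox between 0.006 and 0.012 m and (y of plate3 in the frame of drybox between -0.109 and -0.099 m or y of plate3 in the frame of drybox between -0.073 and -0.063 m or y of plate3 in the frame of drybox between -0.037 and -0.027 m or y of plate3 in the frame of drybox between -0.001 and 0.009 m or y of plate3 in the frame of drybox between 0.035 and 0.045 m) and x of plate4 in the frame of drybox between -0.042 and -0.018 m and z of plate4 in the frame of drybox between 0.006 and 0.012 m and (y of plate4 in the frame of drybox between -0.109 and -0.099 m or y of plate4 in the frame of drybox between -0.073 and -0.063 m or y of plate4 in the frame of drybox between -0.037 and -0.027 m or y of plate4 in the frame of drybox between -0.001 and 0.009 m or y of plate4 in the frame of drybox between 0.035 and 0.045 m) and x of plate5 in the frame of drybox between -0.042 and -0.018 m and z of plate5 in the frame of drybox between 0.006 and 0.012 m and (y of plate5 in the frame of drybox between -0.109 and -0.099 m or y of plate5 in the frame of drybox between -0.073 and -0.063 m or y of plate5 in the frame of drybox between -0.037 and -0.027 m or y of plate5 in the frame of drybox between -0.001 and 0.009 m or y of plate5 in the frame of drybox between 0.035 and 0.045 m) and x of canister in the frame of bay between -0.06 and 0.06 m and y of canister in the frame of bay between -0.012 and 0.012 m and z of canister in the frame of bay between -0.004 and 0.004 m and value of joint cover below 0.03 rad and linear speed of each of canister, plate1, plate2, plate3, plate4, plate5 below 0.02 m/s); the robot touches nothing.
It fails at once if a plate falls over (leans more than 0.6 rad) (angle between any of plate1, plate2, plate3, plate4, plate5's own z axis and vertical above 0.6 rad).
It fails at once if the cover is slammed (faster than 2.5 rad/s) (velocity of joint cover below -2.5 rad/s).
It fails at once if a bystander is moved more than 30 mm (distance of any of flask1, flask2, dropper, spatula, beaker1, beaker2, washbottle from where it was at the start of the episode above 0.03 m).
Of plate1, plate2, plate3, plate4, plate5 only 3 to 5 are there at a start; the rules pass over those that are not, and their reading is None.
At some moment in a run one of canister may be knocked a few centimetres aside while the robot is not near it.
It also fails if it takes over 210 s, if anything falls off the work surface, if the arm or the gripper's body presses on something with over 40 N, if the wrist force passes 120 N, or if a joint passes its speed limit or range.

## Working session

There is one attempt and no reset: what is moved stays moved. The work goes in short steps, Python scripts to look and compute and a tool call to move; the robot and the scene stay as the last step left them, time stands still between calls to the robot, and variables do not carry over. Pictures are saved under pics/ and viewed, at most 14 in all, crops included, and the job is handed in when it is done.

Besides the shell and the picture viewer there is one more tool, called after "Emit:" by a JSON object that holds its "op" and its "data", one argument or row to a line. move_arm: Moves the arm, as the interface text tells. Its arguments: {"type":"object","properties":{"travel":{"type":"array"},"twist":{"type":"array"},"hand":{"type":"number"},"force":{"type":"number"}},"required":["travel","twist"]}

```bash
mkdir -p pics; ls
cat > h.py <<'E'
import numpy as np, cv2
from workcell import *
from scipy.spatial.transform import Rotation as R
def q2R(q): return R.from_quat([q[1],q[2],q[3],q[0]]).as_matrix()
def cam(name,st=None):
    c=camera_info(name); K=np.array(c["camera_matrix"]); k1=c["k1"]
    if "hand_eye" in c:
        st=st or read_state(); H=np.array(c["hand_eye"]); T=q2R(st["tool_rot"])
        return K,k1,np.array(st["position"])+T@H[:3,3],T@H[:3,:3]
    return K,k1,np.array(c["origin"]),q2R(c["orientation"])
def ray(C,p):
    K,k1,o,Rm=C; d=np.array([k1,0,0,0],float)
    s=cv2.undistortPoints(np.array([[p]],float),K,d)[0,0]
    v=Rm@np.array([s[0],s[1],1]); return o,v/np.linalg.norm(v)
def onz(C,p,z):
    o,v=ray(C,p); return o+v*(z-o[2])/v[2]
def proj(C,P):
    K,k1,o,Rm=C; P=np.atleast_2d(P); s=(P-o)@Rm; s=s[:,:2]/s[:,2:]
    s=s*(1+k1*(s**2).sum(1,keepdims=True)); return s@K[:2,:2].T+K[:2,2]
def snap(name,f,scale=1):
    st=read_state(); im=grab_frame(name); b=np.ascontiguousarray(im[:,:,::-1]); cv2.imwrite('pics/'+f,b); return b,st
E
python3 - <<'E'
from h import *
a,s=snap("scene","s0.png");b,_=snap("top","t0.png")
np.set_printoptions(precision=4,suppress=True)
for n in("scene","top","wrist"): print(n,camera_info(n))
s=read_state();print(s["position"],s["tool_rot"],s["time_s"],s["grip_width"])
E
```

```text
pics
scene {'camera_matrix': array([[483.6301,   0.    , 322.5687],
       [  0.    , 483.6301, 237.4956],
       [  0.    ,   0.    ,   1.    ]]), 'k1': -0.024982523138050827, 'origin': array([ 0.1047, -0.4624,  1.0006]), 'orientation': array([-0.2897,  0.8715, -0.3772,  0.1197])}
top {'camera_matrix': array([[511.3724,   0.    , 327.6726],
       [  0.    , 511.3724, 236.7557],
       [  0.    ,   0.    ,   1.    ]]), 'k1': 0.003692391179345576, 'origin': array([0.4642, 0.0032, 1.2745]), 'orientation': array([-0.0329,  0.7076, -0.7053,  0.026 ])}
wrist {'camera_matrix': array([[386.8654,   0.    , 325.9918],
       [  0.    , 386.8654, 234.3777],
       [  0.    ,   0.    ,   1.    ]]), 'k1': -0.034115481023456205, 'hand_eye': array([[ 0.0004, -0.9565, -0.2917,  0.0749],
       [ 1.    ,  0.0005, -0.0003, -0.0008],
       [ 0.0004, -0.2917,  0.9565, -0.1632],
       [ 0.    ,  0.    ,  0.    ,  1.    ]])}
[ 0.2462 -0.6009  0.2099] [-0.0008  0.9811  0.1932 -0.0002] 0.1 1.0007245298833432
```

View pics/s0.png

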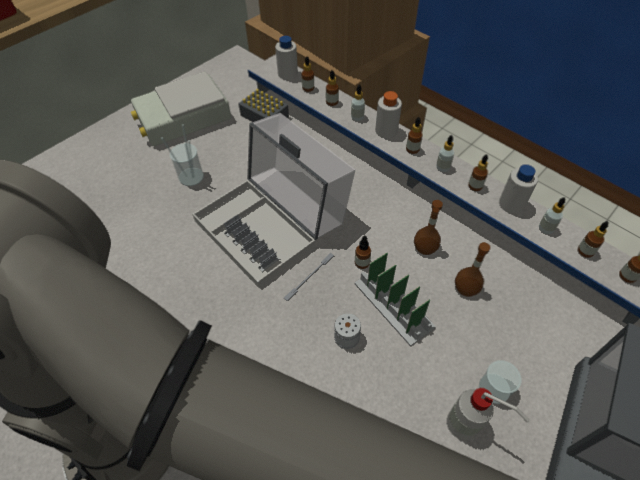

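View pics/t0.png

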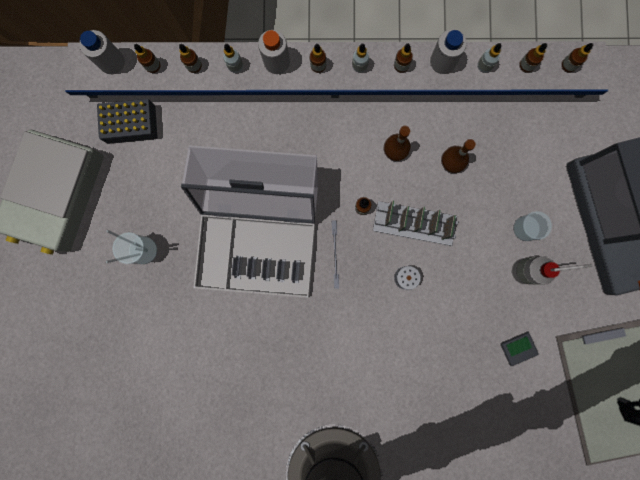

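The scene and top pictures show the box (top 195-315, 215-297) with its bay to the left, the rack at about (417,222), the canister at (408,277) and the dropper by the rack's left end. Next I zoom in.

Run:
```python
import cv2
t=cv2.imread('pics/t0.png');s=cv2.imread('pics/s0.png')
a=cv2.resize(t[130:310,180:340],None,fx=3.3,fy=3.3,interpolation=cv2.INTER_CUBIC)
b=cv2.resize(t[190:300,345:470],None,fx=4.8,fy=4.8,interpolation=cv2.INTER_CUBIC)
cv2.imwrite('pics/ca.png',a);cv2.imwrite('pics/cb.png',b)
c=cv2.resize(s[230:355,320:450],None,fx=4.8,fy=4.8,interpolation=cv2.INTER_CUBIC)[:600]
cv2.imwrite('pics/cc.png',c)
```

```text
(no output)
```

View pics/ca.png

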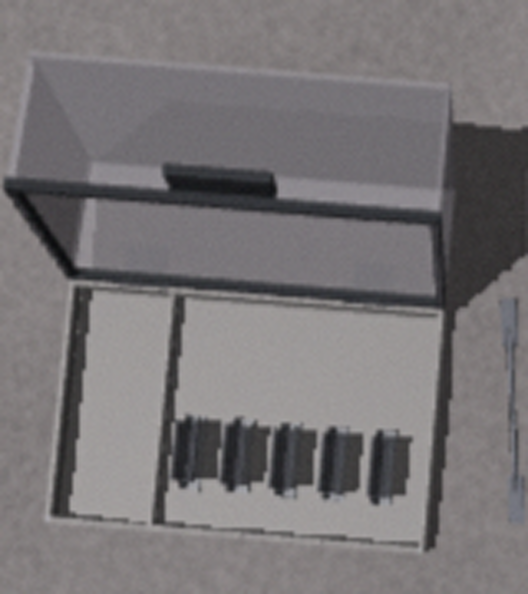

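View pics/cb.png

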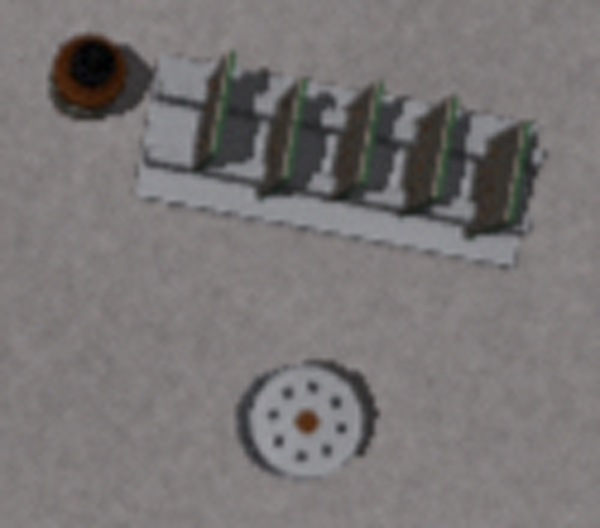

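View pics/cc.png

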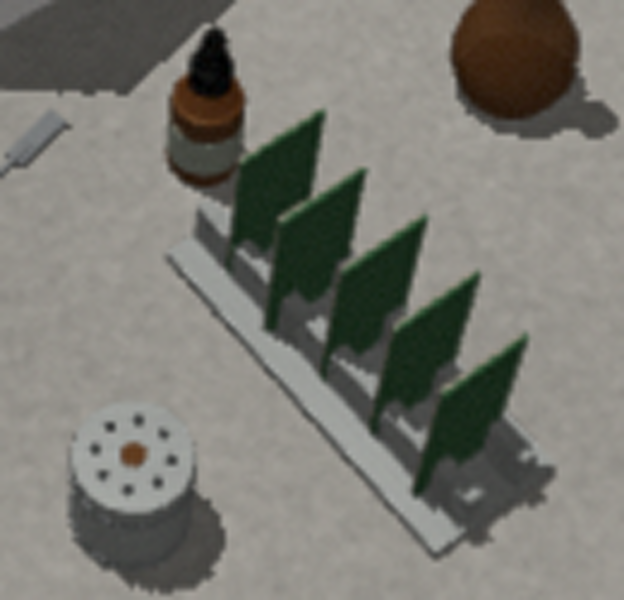

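All five plates are present (green top edges in crop). I work out the poses from these corner pixels.

```bash
cat >> h.py <<'E'
np.set_printoptions(precision=4,suppress=True)
def deg(v): return np.degrees(np.arctan2(v[1],v[0]))
E
python3 - <<'E'
from h import *
C=cam("top")
A=lambda u,v:(180+(u-.5)/3.3,130+(v-.5)/3.3)
B=lambda u,v:(345+(u-.5)/4.8,190+(v-.5)/4.8)
S=cam("scene"); Sc=lambda u,v:(320+(u-.5)/4.8,230+(v-.5)/4.8)
fl,fr,bl,br=[onz(C,A(*p),.03)[:2] for p in((48,520),(428,549),(72,285),(442,313))]
print("box",fl,fr,bl,br,"c",(fl+fr+bl+br)/4,"yax",deg(fl-fr),deg(bl-br),"xax",deg(bl-fl),deg(br-fr),np.linalg.norm(fl-fr),np.linalg.norm(bl-fl))
l,r=[onz(C,B(*p),.008)[:2] for p in((137,198),(515,266))]
print("rack front",l,r,np.linalg.norm(l-r),"yax",deg(l-r))
l,r=[onz(S,Sc(*p),.008)[:2] for p in((168,256),(437,556))]
print("rack front scene",l,r,np.linalg.norm(l-r),deg(l-r))
for a,b in(((232,52),(214,155)),((302,80),(289,180)),((378,84),(362,185)),((453,97),(438,197)),((526,123),(512,222))):
    a,b=[onz(C,B(*p),.108)[:2] for p in(a,b)]
    print("plate",(a+b)/2,deg(a-b),np.linalg.norm(a-b))
for a,b in(((323,112),(240,165)),((364,170),(282,222)),((426,217),(343,268)),((478,274),(397,328)),((526,335),(443,390))):
    a,b=[onz(S,Sc(*p),.108)[:2] for p in(a,b)]
    print("plate scene",(a+b)/2,deg(a-b),np.linalg.norm(a-b))
print("can",onz(C,B(307,421),.065),onz(S,Sc(133,455),.065))
print("rim top corners rays",ray(C,A(5,182)),ray(C,A(440,213)))
E
```

```text
box [0.4438 0.3385] [0.4237 0.0588] [0.6179 0.3251] [0.5977 0.0495] c [0.5208 0.193 ] yax 85.88504382346287 85.80286034763006 xax -4.422400687768922 -3.0388604702613975 0.2804955714161552 0.17461584954657766
rack front [ 0.5843 -0.0981] [ 0.5497 -0.2927] 0.19771624110428815 yax 79.89337156565372
rack front scene [ 0.5862 -0.0999] [ 0.5498 -0.2945] 0.1980259373735094 79.40103188205012
plate [ 0.6204 -0.1313] -10.193107946615049 0.050458708203822464
plate [ 0.6077 -0.1658] -7.857071535687575 0.04856600849673054
plate [ 0.6057 -0.2013] -9.571999163336105 0.04924976696096821
plate [ 0.5997 -0.2372] -9.249467681148042 0.04865848936311781
plate [ 0.5876 -0.272 ] -8.91704284770758 0.04802787755511465
plate scene [ 0.6214 -0.1332] -10.70152894185919 0.04993010854164046
plate scene [ 0.6099 -0.1671] -11.535224318622236 0.048265898043053916
plate scene [ 0.6094 -0.2028] -12.977186380623754 0.047733724763170414
plate scene [ 0.6014 -0.2385] -11.612259063043423 0.04718059628794054
plate scene [ 0.5908 -0.272 ] -12.42758220680212 0.0473300526980021
can [ 0.4693 -0.1764  0.065 ] [ 0.4707 -0.1768  0.065 ]
rim top corners rays (array([0.4642, 0.0032, 1.2745]), array([ 0.1752,  0.2833, -0.9429])) (array([0.4642, 0.0032, 1.2745]), array([ 0.1651,  0.0382, -0.9855]))
```

Emit:
{"op": "move_arm", "data": {
  "travel": [
    [0, 0, -0.2],
    [0, 0, -0.2],
    [0, 0, -0.2],
    [0, 0, -0.2],
    [0, 0, -0.2],
    [0, 0, -0.2],
    [0, 0, 0]
  ],
  "twist": [-0.96, -0.96, -0.96, -0.96, -0.96, -0.96, 0],
  "hand": -1
}}

```text
time_s: 0.98
position: [0.2465, -0.6018, 0.2712]
tool_rot: [0.0, 0.767, 0.641, -0.0]
ft_force: [-0.9, -0.5, 0.1]
grip_width: 0.997
gripper_force: 0.0
```

```bash
cat >> h.py <<'E'
def go(x,y,z,phi,n=1):
    s=read_state(); p=np.array(s["position"]); T=q2R(s["tool_rot"]); f=deg(T[:,0])
    d=np.array([x,y,z])-p; tw=-((phi-f+180)%360-180)
    # shift expressed in present tool axes (apply before twisting)
    u=T.T@d/0.05
    print("t%.2f"%s["time_s"],"p",p,"phi %.2f"%f,"tilt",T[:,2],"F",np.array(s["ft_force"]),"g %.3f"%s["grip_width"],"gf %.1f"%s["gripper_force"])
    print("total units",u,"twist",tw/10,"| per row of",n,u/n,tw/10/n)
E
python3 - <<'E'
from h import *
go(.470,-.1766,.21,79.7,10)
print(read_state()["q"])
E
```

```text
t0.97 p [ 0.2465 -0.6018  0.2712] phi 79.76 tilt [ 0.0006 -0.0008 -1.    ] F [-0.8602 -0.5069  0.0575] g 0.997 gf 0.0
total units [9.1633 2.8871 1.2192] twist 0.006158989826346328 | per row of 10 [0.9163 0.2887 0.1219] 0.0006158989826346329
[ 1.2116  0.3654 -0.1304  1.4496  0.0477  1.3287  0.8996]
```

Emit:
{"op": "move_arm", "data": {
  "travel": [
    [0.915, 0.29, 0],
    [0.915, 0.29, 0],
    [0.915, 0.29, 0],
    [0.915, 0.29, 0],
    [0.915, 0.29, 0.1],
    [0.915, 0.29, 0.1],
    [0.915, 0.29, 0.2],
    [0.915, 0.29, 0.3],
    [0.915, 0.29, 0.3],
    [0.915, 0.29, 0.3],
    [0, 0, 0],
    [0, 0, 0]
  ],
  "twist": [0, 0, 0, 0, 0, 0, 0, 0, 0, 0, 0, 0]
}}

```text
time_s: 2.48
position: [0.469, -0.1771, 0.2053]
tool_rot: [-0.0, 0.767, 0.641, -0.001]
ft_force: [-0.2, 0.1, -0.5]
grip_width: 1.0
gripper_force: 0.0
```

Run:
```python
from h import *
b,s=snap("wrist","w1.png"); go(.470,-.1766,.03,79.7,6)
C=cam("wrist",s)
print(proj(C,[[.47,-.1766,.065],[.621,-.132,.108],[.609,-.166,.108],[.607,-.202,.108],[.6005,-.238,.108],[.589,-.272,.108]]))
```

```text
t2.52 p [ 0.4689 -0.1778  0.2056] phi 79.70 tilt [-0.0006 -0.0006 -1.    ] F [ 0.3934  0.5791 -0.4282] g 0.998 gf 0.0
total units [0.0303 0.0181 3.512 ] twist 0.00041924824799366434 | per row of 6 [0.0051 0.003  0.5853] 6.987470799894406e-05
[[327.3588 213.0861]
 [542.1629 124.3668]
 [525.8272 178.3676]
 [524.5271 228.8775]
 [517.0251 276.6956]
 [503.2747 319.7436]]
```

View pics/w1.png

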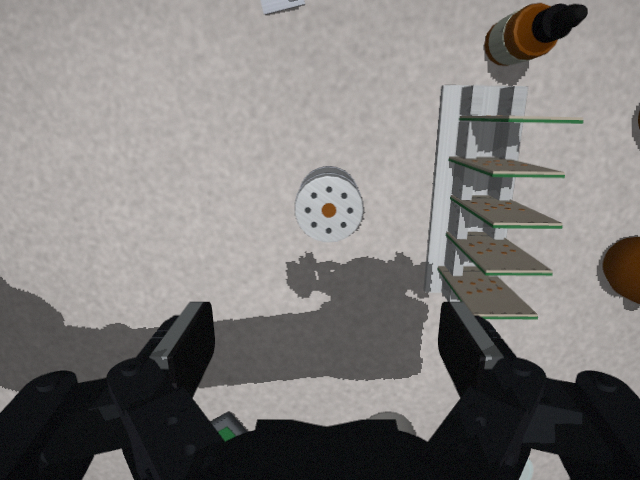

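The wrist view shows the canister at (329,210), about 1–2 mm from prediction, and the plate top edges run parallel to the tool axis at (549,121), (530,175), (527,227), (518,273), (504,317). I go down on the canister.

Emit:
{"op": "move_arm", "data": {
  "travel": [
    [0.06, 0.03, 0.6],
    [0, 0, 0.6],
    [0, 0, 0.6],
    [0, 0, 0.6],
    [0, 0, 0.6],
    [0, 0, 0.5],
    [0, 0, 0]
  ],
  "twist": [0, 0, 0, 0, 0, 0, 0]
}}

```text
time_s: 3.4
position: [0.4694, -0.1751, 0.0294]
tool_rot: [-0.002, 0.768, 0.641, -0.001]
ft_force: [-0.1, 0.4, -0.2]
grip_width: 1.001
gripper_force: 0.0
```

Emit:
{"op": "move_arm", "data": {
  "travel": [
    [0, 0, 0],
    [0, 0, 0],
    [0, 0, 0],
    [0, 0, 0],
    [0, 0, 0],
    [0, 0, 0]
  ],
  "twist": [0, 0, 0, 0, 0, 0],
  "hand": 1,
  "force": 40
}}

```text
time_s: 4.15
position: [0.4725, -0.1747, 0.0325]
tool_rot: [0.001, 0.767, 0.642, 0.0]
ft_force: [-2.1, 0.2, 5.4]
grip_width: 0.635
gripper_force: 41.2
```

Emit:
{"op": "move_arm", "data": {
  "travel": [
    [0, 0, -0.5],
    [0, 0, -0.5],
    [0, 0, -0.5],
    [0, 0, -0.5],
    [0, 0, -0.5],
    [0, 0, 0]
  ],
  "twist": [0, 0, 0, 0, 0, 0]
}}

```text
time_s: 4.9
position: [0.4733, -0.1745, 0.1581]
tool_rot: [0.003, 0.767, 0.642, 0.001]
ft_force: [0.8, -0.8, -1.7]
grip_width: 0.634
gripper_force: 43.0
```

Run:
```python
from h import *
go(.528,.294,.155,85.8,10)
```

```text
t4.90 p [ 0.4733 -0.1745  0.1581] phi 79.86 tilt [ 0.005  -0.0024 -1.    ] F [ 0.8037 -0.7878 -1.6625] g 0.634 gf 43.0
total units [ 9.4162 -0.5722  0.0446] twist -0.5939905676387042 | per row of 10 [ 0.9416 -0.0572  0.0045] -0.05939905676387042
```

Emit:
{"op": "move_arm", "data": {
  "travel": [
    [0.94, -0.05, 0],
    [0.94, -0.05, 0],
    [0.94, -0.05, 0],
    [0.94, -0.05, 0],
    [0.94, -0.05, 0],
    [0.94, -0.05, 0],
    [0.94, -0.05, 0],
    [0.94, -0.05, 0],
    [0.94, -0.05, 0],
    [0.94, -0.05, 0],
    [0, 0, 0],
    [0, 0, 0]
  ],
  "twist": [0, 0, 0, 0, 0, 0, 0, 0, 0, 0, -0.6, 0]
}}

```text
time_s: 6.4
position: [0.5287, 0.2931, 0.1542]
tool_rot: [-0.0, 0.732, 0.681, -0.001]
ft_force: [0.2, 0.2, -1.2]
grip_width: 0.631
gripper_force: 42.9
```

Run:
```python
from h import *
b,s=snap("wrist","w2.png"); go(.528,.294,.04,85.8,1)
snap("top","t2.png")
```

```text
t6.45 p [0.5291 0.2922 0.1544] phi 85.76 tilt [-0.0017 -0.0014 -1.    ] F [ 0.3473 -0.1665 -0.6152] g 0.631 gf 42.9
total units [ 0.0377 -0.0208  2.2884] twist -0.004259024378285403 | per row of 1 [ 0.0377 -0.0208  2.2884] -0.004259024378285403
```

View pics/w2.png

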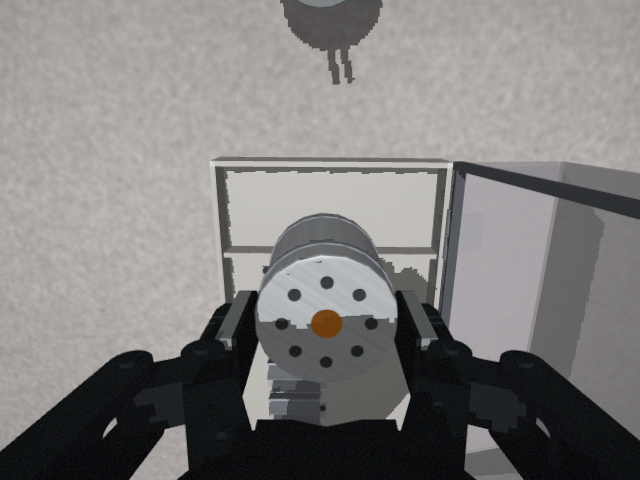

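The wrist picture shows the box's end wall top at row 160 (columns 212–453) and the partition at row 249; the canister hangs upright between the pads.

Run:
```python
from h import *
import h
s=read_state();C=cam("wrist",s)
a,b=[onz(C,p,.03) for p in((212,160.5),(453,160.5))];print(a,b,deg(a-b),np.linalg.norm(a-b))
c,d=[onz(C,p,.024) for p in((223,249),(439,249))];print(c,d,np.linalg.norm(a-c))
yb=np.array([.0724,.9974]);m=(a+b)[:2]/2;m2=(c+d)[:2]/2
print("box centre from end wall",m-yb*.14,"from partition",m2-yb*.064)
```

```text
[0.4487 0.3424 0.03  ] [0.6261 0.3292 0.03  ] 175.7608313248517 0.177955144563845
[0.4445 0.2713 0.024 ] [0.6181 0.2584 0.024 ] 0.07147794439886543
box centre from end wall [0.5273 0.1962] from partition [0.5267 0.201 ]
```

Emit:
{"op": "move_arm", "data": {
  "travel": [
    [0.08, 0, 0.4],
    [0, 0, 0.4],
    [0, 0, 0.4],
    [0, 0, 0.4],
    [0, 0, 0.4],
    [0, 0, 0.2],
    [0, 0, 0.08],
    [0, 0, 0]
  ],
  "twist": [0, 0, 0, 0, 0, 0, 0, 0]
}}

```text
time_s: 7.5
position: [0.5301, 0.2974, 0.042]
tool_rot: [0.0, 0.732, 0.681, 0.0]
ft_force: [0.7, -0.4, -0.7]
grip_width: 0.629
gripper_force: 43.0
```

Run:
```python
from h import *
go(.53,.297,.0385,85.8,1)
```

```text
t7.50 p [0.5301 0.2974 0.042 ] phi 85.88 tilt [ 0.0005  0.0002 -1.    ] F [ 0.6996 -0.3967 -0.6933] g 0.629 gf 43.0
total units [-0.008  -0.001   0.0694] twist 0.008088874420752745 | per row of 1 [-0.008  -0.001   0.0694] 0.008088874420752745
```

Emit:
{"op": "move_arm", "data": {
  "travel": [
    [0, 0, 0.07],
    [0, 0, 0],
    [0, 0, 0],
    [0, 0, 0],
    [0, 0, 0]
  ],
  "twist": [0, 0, 0, 0, 0]
}}

```text
time_s: 8.12
position: [0.5303, 0.2975, 0.0387]
tool_rot: [0.0, 0.732, 0.681, 0.001]
ft_force: [0.4, 0.2, 1.0]
grip_width: 0.63
gripper_force: 43.1
```

Emit:
{"op": "move_arm", "data": {
  "travel": [
    [0, 0, 0],
    [0, 0, 0],
    [0, 0, 0],
    [0, 0, -0.4],
    [0, 0, -0.6],
    [0, 0, -0.8],
    [0, 0, -0.8],
    [-0.7, 0.2, -0.7],
    [-0.7, 0.2, 0],
    [-0.6, 0.2, 0],
    [0, 0, 0],
    [0, 0, 0]
  ],
  "twist": [0, 0, 0, 0, 0, 0, 0, 0, 0, 0, 0, 0],
  "hand": -1
}}

```text
time_s: 9.62
position: [0.5523, 0.1965, 0.2043]
tool_rot: [-0.0, 0.732, 0.682, 0.001]
ft_force: [-0.2, 0.6, 0.2]
grip_width: 0.999
gripper_force: 0.0
```

Run:
```python
from h import *
b,s=snap("wrist","w3.png"); go(.530,.297,.04,85.8,1); np.save('s3.npy',s,allow_pickle=True)
```

```text
t9.68 p [0.5521 0.197  0.2041] phi 86.00 tilt [ 0.0007  0.0012 -1.    ] F [ 0.0873  0.2339 -0.1626] g 0.998 gf 0.0
total units [ 1.9602 -0.5824  3.2838] twist 0.02017218715305944 | per row of 1 [ 1.9602 -0.5824  3.2838] 0.02017218715305944
```

View pics/w3.png

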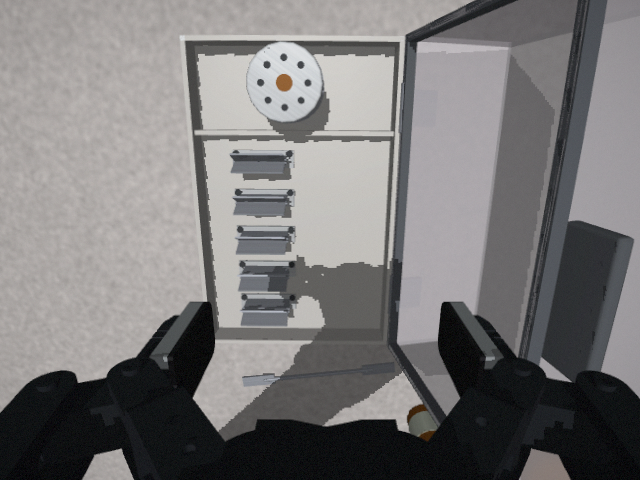

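The canister stands in the bay at (284,82); the box's outer corners are about (181,38), (404,38), (209,341), (388,341) and clips lie at x ≈ 240–293.

Run:
```python
from h import *
s=np.load('s3.npy',allow_pickle=True).item(); C=cam("wrist",s)
tl,tr,bl,br=[onz(C,p,.03)[:2] for p in((181,37.5),(404,38),(209,341),(388,341))]
print(tl,tr,bl,br,(tl+tr+bl+br)/4,"yax",deg(tl-bl),"w",np.linalg.norm(tl-tr),np.linalg.norm(bl-br),np.linalg.norm(tl-bl), "xax",deg(tr-tl),deg(br-bl))
print("can",onz(C,(284,82),.071))
# draw predictions for candidate centre
im=cv2.imread('pics/w3.png')
for c in((.525,.196),):
    a=np.radians(-4.2);x=np.array([np.cos(a),np.sin(a)]);y=np.array([-x[1],x[0]])
    for yy in(-.104,-.068,-.032,.004,.04):
        for h_ in(.044,):
          q=[[*(np.array(c)+x*(-.03+dx)+y*(yy+dy)),h_] for dx,dy in((-.022,-.0065),(.022,-.0065),(.022,.0065),(-.022,.0065))]
          cv2.polylines(im,[proj(C,q).round().astype(int)],True,(0,0,255),1)
    q=[[*(np.array(c)+x*dx+y*dy),.03] for dx,dy in((-.09,-.14),(.09,-.14),(.09,.14),(-.09,.14))]
    cv2.polylines(im,[proj(C,q).round().astype(int)],True,(0,255,0),1)
cv2.imwrite('pics/w3d.png',cv2.resize(im[20:350,170:420],None,fx=1.8,fy=1.8,interpolation=cv2.INTER_NEAREST))
```

```text
[0.4466 0.3415] [0.6242 0.3281] [0.4259 0.0663] [0.6046 0.0538] [0.5254 0.1974] yax 85.69985649001615 w 0.17811464252423884 0.17908316818703263 0.27601407411949536 xax -4.3174877400416705 -3.9967602026529874
can [0.5294 0.298  0.071 ]
```

View pics/w3d.png

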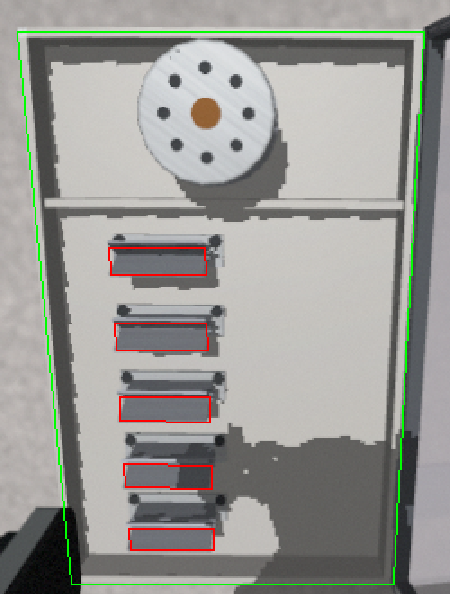

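Run:
```python
from h import *
go(.624,-.1295,.204,79.7,7)
```

```text
t9.68 p [0.5521 0.197  0.2041] phi 86.00 tilt [ 0.0007  0.0012 -1.    ] F [ 0.0873  0.2339 -0.1626] g 0.998 gf 0.0
total units [-6.4141  1.8899 -0.0047] twist 0.6301721871530589 | per row of 7 [-0.9163  0.27   -0.0007] 0.0900245981647227
```

Emit:
{"op": "move_arm", "data": {
  "travel": [
    [-0.92, 0, 0],
    [-0.92, 0, 0],
    [-0.92, 0, 0],
    [-0.92, 0.2, 0],
    [-0.92, 0.5, 0],
    [-0.92, 0.6, 0],
    [-0.89, 0.6, 0],
    [0, 0, 0],
    [0, 0, 0]
  ],
  "twist": [0, 0, 0, 0, 0, 0, 0, 0.63, 0]
}}

```text
time_s: 10.8
position: [0.6248, -0.1295, 0.2032]
tool_rot: [-0.001, 0.767, 0.641, 0.0]
ft_force: [-0.3, 0.6, -0.3]
grip_width: 1.001
gripper_force: 0.0
```

Run:
```python
from h import *
b,s=snap("wrist","w4.png"); go(.624,-.1295,.078,79.7,1); np.save('s4.npy',s,allow_pickle=True)
```

```text
t10.85 p [ 0.6246 -0.1289  0.2034] phi 79.86 tilt [ 0.0001  0.0011 -1.    ] F [-0.1686  0.6824 -0.4361] g 1.001 gf 0.0
total units [-0.0161 -0.0099  2.5075] twist 0.015564112339598068 | per row of 1 [-0.0161 -0.0099  2.5075] 0.015564112339598068
```

View pics/w4.png

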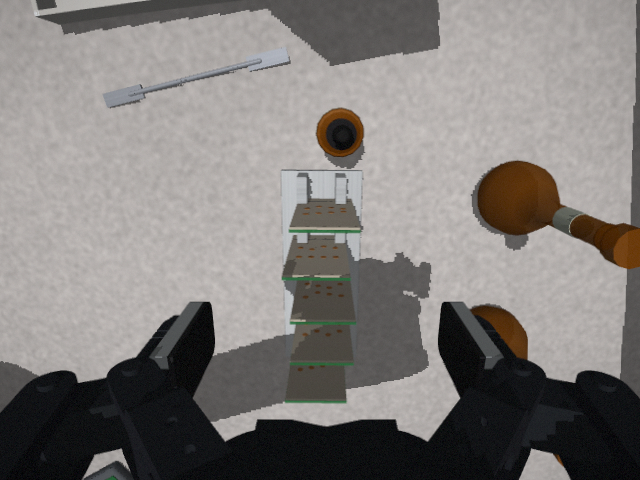

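P1's top edge is at columns 290–361, row 230, and the other four lie below it at rows 277, 322, 363, 402. flask1 is at (515,200), to the right.

Run:
```python
from h import *
s=np.load('s4.npy',allow_pickle=True).item(); C=cam("wrist",s)
for a,b,r in((290,361,231),(282,351,278),(289,355,322.5),(291,353,364),(285,347,402.5)):
    p,q=[onz(C,(u,r),.108) for u in(a,b)]; print((p+q)[:2]/2,np.linalg.norm(p-q),deg(q-p))
print("flask1 bulb",onz(C,(515,198),.04),"stopper",onz(C,(632,247),.16)); print("flask2",onz(C,(500,335),.04),"dropper",onz(C,(341,135),.11))
T=cam("top");print("top: f1",onz(T,(397,148),.04),onz(T,(404,132),.163),"f2",onz(T,(455,160),.04),onz(T,(468,146),.163))
```

```text
[ 0.6242 -0.1303] 0.04946481016207976 -10.225254859150317
[ 0.6115 -0.164 ] 0.04993163874141087 -10.212928010753144
[ 0.6089 -0.2004] 0.049620467044739526 -10.213702536035985
[ 0.6023 -0.2363] 0.04841692820156153 -10.20751564722394
[ 0.5909 -0.2715] 0.05026788406102289 -10.168310182013649
flask1 bulb [ 0.7871 -0.1497  0.04  ] stopper [ 0.7992 -0.156   0.16  ]
flask2 [ 0.7681 -0.2831  0.04  ] dropper [ 0.6456 -0.0681  0.11  ]
top: f1 [ 0.7865 -0.1541  0.04  ] [ 0.7905 -0.1541  0.163 ] f2 [ 0.7567 -0.2955  0.04  ] [ 0.759  -0.2949  0.163 ]
```

Emit:
{"op": "move_arm", "data": {
  "travel": [
    [-0.02, -0.01, 0.5],
    [0, 0, 0.6],
    [0, 0, 0.6],
    [0, 0, 0.5],
    [0, 0, 0.3],
    [0, 0, 0]
  ],
  "twist": [0, 0, 0, 0, 0, 0],
  "hand": -0.6
}}

```text
time_s: 11.6
position: [0.623, -0.131, 0.0777]
tool_rot: [-0.001, 0.768, 0.641, -0.0]
ft_force: [-0.1, -0.9, 0.1]
grip_width: 0.801
gripper_force: 0.0
```

Emit:
{"op": "move_arm", "data": {
  "travel": [
    [0, 0, 0],
    [0, 0, 0],
    [0, 0, 0],
    [0, 0, 0],
    [0, 0, 0]
  ],
  "twist": [0, 0, 0, 0, 0],
  "hand": 1,
  "force": 60
}}

```text
time_s: 12.22
position: [0.6247, -0.1322, 0.0806]
tool_rot: [0.001, 0.768, 0.64, 0.001]
ft_force: [-1.7, 0.6, 6.0]
grip_width: 0.513
gripper_force: 60.2
```

Emit:
{"op": "move_arm", "data": {
  "travel": [
    [0, 0, -0.2],
    [0, 0, -0.4],
    [0, 0, -0.5],
    [0, 0, -0.5],
    [0, 0, -0.5],
    [0, 0, -0.4],
    [0, 0, 0]
  ],
  "twist": [0, 0, 0, 0, 0, 0, 0]
}}

```text
time_s: 13.1
position: [0.625, -0.1322, 0.2059]
tool_rot: [0.002, 0.768, 0.64, 0.001]
ft_force: [-0.5, -0.4, -0.6]
grip_width: 0.509
gripper_force: 61.0
```

Run:
```python
from h import *
b,s=snap("wrist","w5.png"); go(.4875,.0945,.203,85.8,6); np.save('s5.npy',s,allow_pickle=True)
```

```text
t13.15 p [ 0.624  -0.1321  0.2041] phi 79.58 tilt [ 0.0015 -0.0005 -1.    ] F [-0.7849  0.2774 -1.3193] g 0.510 gf 61.0
total units [ 3.964  -3.5041  0.0166] twist -0.6217320379918589 | per row of 6 [ 0.6607 -0.584   0.0028] -0.10362200633197649
```

View pics/w5.png

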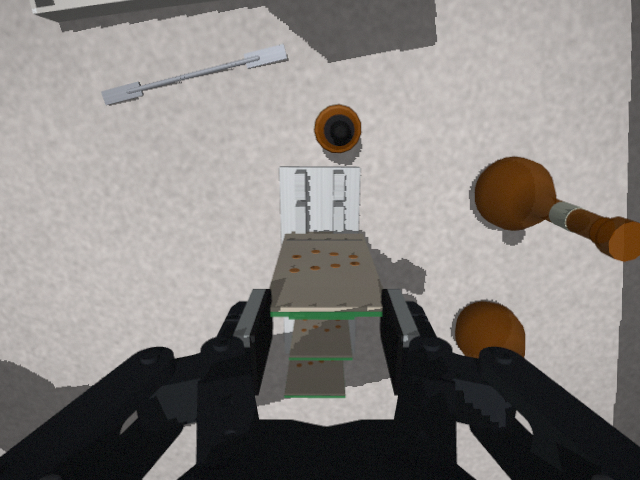

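The plate is held, with its top edge at row 315 (columns 271–382) and lower edge near row 235.

Run:
```python
from h import *
s=np.load('s5.npy',allow_pickle=True).item(); C=cam("wrist",s); T=q2R(s["tool_rot"]);p0=np.array(s["position"])
for n,px,z in(("top",(326.5,315),.2305),("bot",(325.5,235),.1305)):
    P=onz(C,px,z); print(n,P,"tool",T.T@(P-p0))
print(np.diff([onz(C,(u,315),.2305) for u in(271,382)],axis=0))
```

```text
top [ 0.6249 -0.1328  0.2305] tool [-0.0007  0.0001 -0.0246]
bot [ 0.6254 -0.13    0.1305] tool [ 0.0022 -0.0004  0.0754]
[[ 0.0437 -0.0081  0.    ]]
```

Run:
```python
import cv2,numpy as np
im=cv2.imread('pics/w5.png').astype(int)
for r in range(224,330,6):
    row=im[r]; print(r,[tuple(row[c]) for c in (280,300,326,350,370)])
for r in range(304,324,2):
    g=(im[r,:,1]-np.maximum(im[r,:,0],im[r,:,2])>15)&(np.arange(640)>240)&(np.arange(640)<420); c=np.where(g)[0]; print(r,c.min() if len(c) else None,c.max() if len(c) else None,len(c))
b=cv2.cvtColor(im.astype(np.uint8),cv2.COLOR_BGR2GRAY)
for r in (240,260,280,300): 
    g=np.diff(b[r].astype(int)); print(r,[(c,g[c]) for c in range(255,400) if abs(g[c])>12])
```

```text
224 [(np.int64(177), np.int64(179), np.int64(180)), (np.int64(194), np.int64(192), np.int64(187)), (np.int64(205), np.int64(202), np.int64(199)), (np.int64(200), np.int64(197), np.int64(194)), (np.int64(189), np.int64(191), np.int64(197))]
230 [(np.int64(182), np.int64(185), np.int64(186)), (np.int64(192), np.int64(189), np.int64(185)), (np.int64(100), np.int64(99), np.int64(98)), (np.int64(101), np.int64(98), np.int64(97)), (np.int64(186), np.int64(188), np.int64(194))]
236 [(np.int64(176), np.int64(178), np.int64(182)), (np.int64(92), np.int64(101), np.int64(107)), (np.int64(92), np.int64(100), np.int64(104)), (np.int64(96), np.int64(105), np.int64(110)), (np.int64(195), np.int64(197), np.int64(201))]
242 [(np.int64(174), np.int64(176), np.int64(181)), (np.int64(92), np.int64(102), np.int64(107)), (np.int64(96), np.int64(105), np.int64(110)), (np.int64(94), np.int64(104), np.int64(110)), (np.int64(188), np.int64(191), np.int64(196))]
248 [(np.int64(157), np.int64(160), np.int64(165)), (np.int64(92), np.int64(99), np.int64(106)), (np.int64(93), np.int64(102), np.int64(106)), (np.int
[... 3176 characters left out ...]
e 0
312 270 382 113
314 270 382 113
316 270 382 113
318 289 354 66
320 None None 0
322 None None 0
240 [(279, np.int64(-14)), (282, np.int64(-44)), (283, np.int64(-37)), (367, np.int64(60)), (368, np.int64(37))]
260 [(276, np.int64(-41)), (277, np.int64(-40)), (390, np.int64(64)), (391, np.int64(31)), (396, np.int64(-48)), (397, np.int64(-51))]
280 [(270, np.int64(-33)), (271, np.int64(-54)), (284, np.int64(15)), (377, np.int64(-15))]
300 [(260, np.int64(-20)), (261, np.int64(-49)), (270, np.int64(17)), (271, np.int64(34)), (272, np.int64(15)), (276, np.int64(13)), (277, np.int64(13)), (379, np.int64(-15)), (380, np.int64(-38)), (381, np.int64(-35)), (390, np.int64(51)), (391, np.int64(23))]
```

Emit:
{"op": "move_arm", "data": {
  "travel": [
    [0.5, -0.5, 0],
    [0.7, -0.6, 0],
    [0.7, -0.6, 0],
    [0.7, -0.6, 0],
    [0.7, -0.6, 0],
    [0.44, -0.4, 0],
    [0.2, -0.2, 0],
    [0, 0, 0],
    [0, 0, 0],
    [0, 0, 0]
  ],
  "twist": [0, 0, 0, 0, 0, 0, 0, -0.62, 0, 0]
}}

```text
time_s: 14.4
position: [0.4873, 0.0924, 0.2029]
tool_rot: [-0.0, 0.734, 0.68, -0.0]
ft_force: [-0.1, 1.0, -0.5]
grip_width: 0.512
gripper_force: 61.0
```

Run:
```python
from h import *
b,s=snap("wrist","w6.png"); go(.4875,.0935,.0815,85.8,1); np.save('s6.npy',s,allow_pickle=True)
C=cam("wrist",s)
c=np.array([.525,.196]);a=np.radians(-4.2);x=np.array([np.cos(a),np.sin(a)]);y=np.array([-x[1],x[0]])
for yy in(-.104,-.068,-.032):
    q=[[*(c+x*(-.03+dx)+y*(yy+dy)),.044] for dx,dy in((-.022,-.0065),(.022,-.0065),(.022,.0065),(-.022,.0065))]
    cv2.polylines(b,[proj(C,q).round().astype(int)],True,(0,0,255),1)
T=q2R(s["tool_rot"]);p0=np.array(s["position"])
q=[p0+T@np.array([0,dy,z]) for dy,z in((-.025,-.027),(.025,-.027),(.025,.073),(-.025,.073))]
cv2.polylines(b,[proj(C,q).round().astype(int)],True,(255,0,0),1)
cv2.imwrite('pics/w6d.png',cv2.resize(b[60:360,180:480],None,fx=2,fy=2,interpolation=cv2.INTER_NEAREST))
```

```text
t14.45 p [0.4873 0.0925 0.203 ] phi 85.64 tilt [-0.0005 -0.0002 -1.    ] F [ 0.4205  0.535  -0.3753] g 0.512 gf 61.0
total units [0.0204 0.004  2.4293] twist -0.015901725206293803 | per row of 1 [0.0204 0.004  2.4293] -0.015901725206293803
```

View pics/w6d.png

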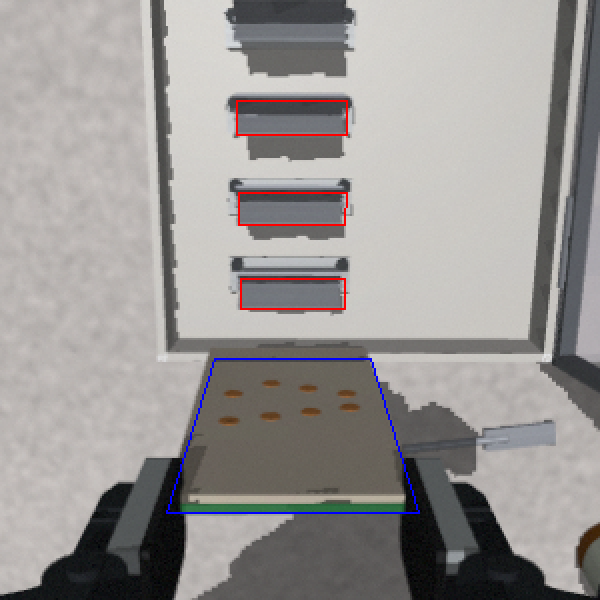

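The blue predicted plate outline and the red clip mouths fit the picture; the plate lies in line with clip1. I lower it now.

Emit:
{"op": "move_arm", "data": {
  "travel": [
    [0.02, 0, 0.4],
    [0, 0, 0.5],
    [0, 0, 0.5],
    [0, 0, 0.3],
    [0, 0, 0.2],
    [0, 0, 0.1],
    [0, 0, 0]
  ],
  "twist": [0, 0, 0, 0, 0, 0, 0],
  "force": 80
}}

```text
time_s: 15.32
position: [0.4876, 0.0944, 0.1035]
tool_rot: [0.0, 0.733, 0.681, 0.0]
ft_force: [0.0, 0.6, -0.4]
grip_width: 0.488
gripper_force: 81.1
```

Emit:
{"op": "move_arm", "data": {
  "travel": [
    [0, 0, 0.1],
    [0, 0, 0.1],
    [0, 0, 0.1],
    [0, 0, 0.1],
    [0, 0, 0.08],
    [0, 0, 0],
    [0, 0, 0]
  ],
  "twist": [0, 0, 0, 0, 0, 0, 0]
}}

```text
time_s: 16.2
position: [0.4878, 0.0959, 0.0814]
tool_rot: [0.0, 0.733, 0.681, 0.001]
ft_force: [-4.2, 1.4, 19.3]
grip_width: 0.489
gripper_force: 87.5
```

Emit:
{"op": "move_arm", "data": {
  "travel": [
    [0, 0, 0.06],
    [0, 0, 0],
    [0, 0, 0]
  ],
  "twist": [0, 0, 0]
}}

```text
time_s: 16.58
position: [0.4886, 0.0979, 0.0809]
tool_rot: [0.0, 0.732, 0.681, 0.002]
ft_force: [-9.6, 2.8, 36.3]
grip_width: 0.489
gripper_force: 92.0
```

Emit:
{"op": "move_arm", "data": {
  "travel": [
    [0, 0, -0.06],
    [0, 0, 0],
    [0, 0, 0],
    [0, 0, 0]
  ],
  "twist": [0, 0, 0, 0],
  "hand": -0.6
}}

```text
time_s: 17.08
position: [0.4867, 0.094, 0.0786]
tool_rot: [-0.0, 0.733, 0.68, -0.001]
ft_force: [-0.2, -0.6, -0.4]
grip_width: 0.8
gripper_force: 0.0
```

Emit:
{"op": "move_arm", "data": {
  "travel": [
    [0, 0, -0.2],
    [0, 0, -0.5],
    [0, 0, -0.6],
    [0, 0, -0.6],
    [0, 0, -0.5],
    [0, 0, 0]
  ],
  "twist": [0, 0, 0, 0, 0, 0]
}}

```text
time_s: 17.82
position: [0.4888, 0.0948, 0.2016]
tool_rot: [0.002, 0.733, 0.681, 0.002]
ft_force: [0.2, 0.8, -0.9]
grip_width: 0.798
gripper_force: 0.0
```

Run:
```python
from h import *
b,s=snap("wrist","w7.png"); np.save('s7.npy',s,allow_pickle=True)
C=cam("wrist",s)
im=b.astype(int); g=(im[:,:,1]-np.maximum(im[:,:,0],im[:,:,2])>15); g[:,:150]=0
n,l,st,ce=cv2.connectedComponentsWithStats(g.astype(np.uint8))
for i in range(1,n):
    if st[i,4]>30: print(st[i],onz(C,ce[i],.109))
print("pred for home plate top",proj(C,[[.4875,.0945,.109]]))
go(.6115,-.164,.204,79.7,7)
```

```text
[288 226  72   4 288] [0.4878 0.0972 0.109 ]
pred for home plate top [[323.3132 231.3291]]
t17.88 p [0.4877 0.0944 0.2001] phi 85.77 tilt [ 0.002  -0.0002 -1.    ] F [0.1879 0.4006 0.1166] g 0.802 gf 0.0
total units [-4.9709  2.8506 -0.0725] twist 0.6072730181259061 | per row of 7 [-0.7101  0.4072 -0.0104] 0.08675328830370087
```

Emit:
{"op": "move_arm", "data": {
  "travel": [
    [-0.7, 0.4, -0.1],
    [-0.72, 0.4, 0],
    [-0.72, 0.41, 0],
    [-0.72, 0.41, 0],
    [-0.72, 0.41, 0],
    [-0.71, 0.41, 0],
    [-0.7, 0.41, 0],
    [0, 0, 0],
    [0, 0, 0]
  ],
  "twist": [0, 0, 0, 0, 0, 0, 0, 0.61, 0]
}}

```text
time_s: 19.0
position: [0.6102, -0.165, 0.2026]
tool_rot: [-0.001, 0.768, 0.641, -0.001]
ft_force: [-0.7, 0.7, 0.4]
grip_width: 0.802
gripper_force: 0.0
```

```bash
cat >> h.py <<'E'
def greens(f,z,lo=150):
    b,s=snap("wrist",f); C=cam("wrist",s); im=b.astype(int); g=(im[:,:,1]-np.maximum(im[:,:,0],im[:,:,2])>15); g[:,:lo]=0
    n,l,st,ce=cv2.connectedComponentsWithStats(g.astype(np.uint8))
    for i in range(1,n):
        if st[i,4]>30: print(st[i],onz(C,(st[i,0]+st[i,2]/2-.5,ce[i,1]),z))
    return C,s
E
python3 - <<'E'
from h import *
greens('w8.png',.108); go(.6115,-.165,.081,79.7)
E
```

```text
[292 228  72   3 215] [ 0.611  -0.1644  0.108 ]
[299 276  70   3 208] [ 0.6089 -0.2007  0.108 ]
[300 320  66   4 231] [ 0.602  -0.2359  0.108 ]
[294 361  65   4 197] [ 0.5908 -0.2702  0.108 ]
t19.05 p [ 0.6103 -0.1643  0.203 ] phi 79.82 tilt [-0.0023  0.0009 -1.    ] F [ 0.1567 -0.222  -0.3678] g 0.798 gf 0.0
total units [-0.0108  0.0328  2.4393] twist 0.01242093163054676 | per row of 1 [-0.0108  0.0328  2.4393] 0.01242093163054676
```

Emit:
{"op": "move_arm", "data": {
  "travel": [
    [-0.01, 0.02, 0.5],
    [0, 0, 0.6],
    [0, 0, 0.6],
    [0, 0, 0.5],
    [0, 0, 0.3],
    [0, 0, 0]
  ],
  "twist": [0, 0, 0, 0, 0, 0]
}}

```text
time_s: 19.8
position: [0.611, -0.1651, 0.0783]
tool_rot: [-0.001, 0.767, 0.641, -0.001]
ft_force: [1.0, -0.1, 0.6]
grip_width: 0.798
gripper_force: 0.0
```

Emit:
{"op": "move_arm", "data": {
  "travel": [
    [0, 0, 0],
    [0, 0, 0],
    [0, 0, 0],
    [0, 0, 0],
    [0, 0, 0]
  ],
  "twist": [0, 0, 0, 0, 0],
  "hand": 1,
  "force": 60
}}

```text
time_s: 20.42
position: [0.6129, -0.1659, 0.0815]
tool_rot: [0.001, 0.768, 0.641, 0.001]
ft_force: [-2.2, 0.5, 6.2]
grip_width: 0.506
gripper_force: 60.1
```

Emit:
{"op": "move_arm", "data": {
  "travel": [
    [0, 0, -0.2],
    [0, 0, -0.4],
    [0, 0, -0.5],
    [0, 0, -0.5],
    [0, 0, -0.5],
    [0, 0, -0.5],
    [0, 0, 0]
  ],
  "twist": [0, 0, 0, 0, 0, 0, 0]
}}

```text
time_s: 21.3
position: [0.6139, -0.1658, 0.2129]
tool_rot: [0.003, 0.768, 0.641, 0.002]
ft_force: [-0.3, 0.1, -0.1]
grip_width: 0.505
gripper_force: 60.9
```

Run:
```python
from h import *
C,s=greens('w9.png',.2325); print(s["position"]); go(.4901,.1310,.206,85.8,7)
```

```text
[271 311 111   7 613] [ 0.6131 -0.1687  0.2325]
[289 353  63   3 187] [ 0.6072 -0.1872  0.2325]
[ 0.6139 -0.1658  0.2129]
t21.35 p [ 0.6126 -0.1657  0.2108] phi 79.68 tilt [ 0.0028 -0.0009 -1.    ] F [ 0.7194  0.6637 -0.8428] g 0.503 gf 60.8
total units [ 5.3999 -3.4734  0.0846] twist -0.6118893142028412 | per row of 7 [ 0.7714 -0.4962  0.0121] -0.08741275917183446
```

Emit:
{"op": "move_arm", "data": {
  "travel": [
    [0.6, -0.4, 0],
    [0.77, -0.5, 0],
    [0.8, -0.51, 0],
    [0.8, -0.51, 0],
    [0.8, -0.51, 0],
    [0.8, -0.5, 0],
    [0.5, -0.33, 0.1],
    [0.33, -0.21, 0],
    [0, 0, 0],
    [0, 0, 0]
  ],
  "twist": [0, 0, 0, 0, 0, 0, 0, 0, -0.61, 0]
}}

```text
time_s: 22.6
position: [0.4887, 0.1308, 0.2033]
tool_rot: [-0.0, 0.733, 0.68, -0.001]
ft_force: [0.1, -1.2, -0.5]
grip_width: 0.505
gripper_force: 60.9
```

Run:
```python
from h import *
go(.4901,.1310,.1035,85.8,1)
```

```text
t22.60 p [0.4887 0.1308 0.2033] phi 85.74 tilt [-0.0017 -0.0006 -1.    ] F [ 0.1301 -1.1521 -0.4509] g 0.505 gf 60.9
total units [0.0067 0.031  1.9968] twist -0.005657934247477669 | per row of 1 [0.0067 0.031  1.9968] -0.005657934247477669
```

Emit:
{"op": "move_arm", "data": {
  "travel": [
    [0, 0.02, 0.4],
    [0, 0, 0.5],
    [0, 0, 0.5],
    [0, 0, 0.3],
    [0, 0, 0.2],
    [0, 0, 0.1],
    [0, 0, 0]
  ],
  "twist": [0, 0, 0, 0, 0, 0, 0],
  "force": 80
}}

```text
time_s: 23.48
position: [0.4908, 0.131, 0.1045]
tool_rot: [0.0, 0.733, 0.681, 0.0]
ft_force: [0.1, 0.1, 0.5]
grip_width: 0.477
gripper_force: 80.9
```

Emit:
{"op": "move_arm", "data": {
  "travel": [
    [0, 0, 0.1],
    [0, 0, 0.1],
    [0, 0, 0.1],
    [0, 0, 0.1],
    [0, 0, 0.08],
    [0, 0, 0.04],
    [0, 0, 0]
  ],
  "twist": [0, 0, 0, 0, 0, 0, 0]
}}

```text
time_s: 24.35
position: [0.4916, 0.1344, 0.082]
tool_rot: [-0.0, 0.732, 0.681, 0.002]
ft_force: [-8.1, 2.4, 28.0]
grip_width: 0.476
gripper_force: 92.2
```

Emit:
{"op": "move_arm", "data": {
  "travel": [
    [0, 0, -0.05],
    [0, 0, 0],
    [0, 0, 0],
    [0, 0, 0]
  ],
  "twist": [0, 0, 0, 0],
  "hand": -0.6
}}

```text
time_s: 24.85
position: [0.4902, 0.1306, 0.0802]
tool_rot: [-0.0, 0.733, 0.68, -0.0]
ft_force: [0.2, 0.4, -0.2]
grip_width: 0.801
gripper_force: 0.0
```

Emit:
{"op": "move_arm", "data": {
  "travel": [
    [0, 0, -0.2],
    [0, 0, -0.5],
    [0, 0, -0.6],
    [0, 0, -0.6],
    [0, 0, -0.55],
    [0, 0, 0]
  ],
  "twist": [0, 0, 0, 0, 0, 0]
}}

```text
time_s: 25.6
position: [0.4923, 0.1317, 0.206]
tool_rot: [0.002, 0.733, 0.681, 0.002]
ft_force: [-0.3, 1.0, -0.0]
grip_width: 0.803
gripper_force: 0.0
```

Run:
```python
from h import *
greens('w10.png',.109); go(.6089,-.2007,.204,79.7,8)
```

```text
[288 226  72   3 216] [0.4912 0.1333 0.109 ]
[288 274  70   3 209] [0.4878 0.0972 0.109 ]
t25.65 p [0.4911 0.1311 0.2043] phi 85.78 tilt [ 0.0023 -0.     -1.    ] F [-0.6559 -0.2759 -0.2616] g 0.800 gf 0.0
total units [-6.4448  2.8385  0.0116] twist 0.6077348261169447 | per row of 8 [-0.8056  0.3548  0.0014] 0.07596685326461809
```

Emit:
{"op": "move_arm", "data": {
  "travel": [
    [-0.7, 0.3, 0],
    [-0.82, 0.36, 0],
    [-0.82, 0.36, 0],
    [-0.82, 0.36, 0],
    [-0.82, 0.37, 0],
    [-0.82, 0.37, 0],
    [-0.82, 0.37, 0],
    [-0.82, 0.35, 0],
    [0, 0, 0],
    [0, 0, 0]
  ],
  "twist": [0, 0, 0, 0, 0, 0, 0, 0, 0.61, 0]
}}

```text
time_s: 26.9
position: [0.6076, -0.2006, 0.2016]
tool_rot: [-0.001, 0.768, 0.641, -0.001]
ft_force: [0.0, -0.7, -0.3]
grip_width: 0.799
gripper_force: 0.0
```

Run:
```python
from h import *
greens('w11.png',.108); go(.6089,-.2007,.078,79.7)
```

```text
[293 229  72   4 233] [ 0.6091 -0.2007  0.108 ]
[293 277  70   4 223] [ 0.602  -0.2359  0.108 ]
[287 321  68   4 221] [ 0.5905 -0.2705  0.108 ]
t26.95 p [ 0.6078 -0.1998  0.202 ] phi 79.83 tilt [-0.0021  0.001  -1.    ] F [-0.3685  0.423   0.0692] g 0.798 gf 0.0
total units [-0.0156  0.0301  2.4797] twist 0.01336875886211999 | per row of 1 [-0.0156  0.0301  2.4797] 0.01336875886211999
```

Emit:
{"op": "move_arm", "data": {
  "travel": [
    [-0.01, 0.02, 0.5],
    [0, 0, 0.6],
    [0, 0, 0.6],
    [0, 0, 0.5],
    [0, 0, 0.28],
    [0, 0, 0]
  ],
  "twist": [0, 0, 0, 0, 0, 0]
}}

```text
time_s: 27.7
position: [0.6086, -0.2005, 0.0784]
tool_rot: [-0.001, 0.767, 0.641, -0.001]
ft_force: [0.3, 0.1, 1.1]
grip_width: 0.802
gripper_force: 0.0
```

Emit:
{"op": "move_arm", "data": {
  "travel": [
    [0, 0, 0],
    [0, 0, 0],
    [0, 0, 0],
    [0, 0, 0],
    [0, 0, 0]
  ],
  "twist": [0, 0, 0, 0, 0],
  "hand": 1,
  "force": 60
}}

```text
time_s: 28.32
position: [0.6103, -0.2016, 0.0816]
tool_rot: [0.001, 0.768, 0.641, 0.0]
ft_force: [-1.0, 1.5, 5.4]
grip_width: 0.502
gripper_force: 60.1
```

Emit:
{"op": "move_arm", "data": {
  "travel": [
    [0, 0, -0.2],
    [0, 0, -0.4],
    [0, 0, -0.5],
    [0, 0, -0.5],
    [0, 0, -0.5],
    [0, 0, -0.5],
    [0, 0, 0]
  ],
  "twist": [0, 0, 0, 0, 0, 0, 0]
}}

```text
time_s: 29.2
position: [0.6113, -0.2015, 0.213]
tool_rot: [0.003, 0.768, 0.641, 0.002]
ft_force: [-0.1, -0.9, -0.5]
grip_width: 0.497
gripper_force: 60.8
```

Run:
```python
from h import *
s=read_state(); C,s=greens('w12.png',s["position"][2]+.026); go(.4930,.1675,.204,85.8,8)
```

```text
[272 312 109   6 555] [ 0.6112 -0.2013  0.239 ]
t29.25 p [ 0.6101 -0.2014  0.211 ] phi 79.68 tilt [ 0.0029 -0.0011 -1.    ] F [ 0.2373 -0.9662 -0.2924] g 0.497 gf 60.8
total units [ 6.8386 -3.6266  0.1241] twist -0.6117723539066304 | per row of 8 [ 0.8548 -0.4533  0.0155] -0.0764715442383288
```

Emit:
{"op": "move_arm", "data": {
  "travel": [
    [0.6, -0.32, 0],
    [0.87, -0.46, 0],
    [0.87, -0.46, 0],
    [0.87, -0.46, 0],
    [0.87, -0.46, 0],
    [0.87, -0.46, 0],
    [0.87, -0.46, 0],
    [0.7, -0.37, 0.1],
    [0.32, -0.18, 0],
    [0, 0, 0],
    [0, 0, 0]
  ],
  "twist": [0, 0, 0, 0, 0, 0, 0, 0, 0, -0.61, 0]
}}

```text
time_s: 30.62
position: [0.4913, 0.1675, 0.2033]
tool_rot: [-0.0, 0.733, 0.68, -0.001]
ft_force: [0.5, 0.2, -0.4]
grip_width: 0.497
gripper_force: 60.8
```

Run:
```python
from h import *
go(.4930,.1675,.1035,85.8,1)
```

```text
t30.62 p [0.4913 0.1675 0.2033] phi 85.75 tilt [-0.0018 -0.0007 -1.    ] F [ 0.4576  0.2309 -0.3842] g 0.497 gf 60.8
total units [0.0042 0.0381 1.9961] twist -0.005139062230242075 | per row of 1 [0.0042 0.0381 1.9961] -0.005139062230242075
```

Emit:
{"op": "move_arm", "data": {
  "travel": [
    [0, 0.03, 0.4],
    [0, 0, 0.5],
    [0, 0, 0.5],
    [0, 0, 0.3],
    [0, 0, 0.2],
    [0, 0, 0.1],
    [0, 0, 0]
  ],
  "twist": [0, 0, 0, 0, 0, 0, 0],
  "force": 80
}}

```text
time_s: 31.5
position: [0.4938, 0.1677, 0.1045]
tool_rot: [0.0, 0.733, 0.681, 0.0]
ft_force: [-0.6, -0.2, -0.6]
grip_width: 0.471
gripper_force: 80.9
```

Emit:
{"op": "move_arm", "data": {
  "travel": [
    [0, 0, 0.1],
    [0, 0, 0.1],
    [0, 0, 0.1],
    [0, 0, 0.1],
    [0, 0, 0.08],
    [0, 0, 0.04],
    [0, 0, 0]
  ],
  "twist": [0, 0, 0, 0, 0, 0, 0]
}}

```text
time_s: 32.38
position: [0.4946, 0.1715, 0.0821]
tool_rot: [-0.0, 0.732, 0.681, 0.002]
ft_force: [-6.2, 2.0, 26.7]
grip_width: 0.47
gripper_force: 92.8
```

Emit:
{"op": "move_arm", "data": {
  "travel": [
    [0, 0, -0.05],
    [0, 0, 0],
    [0, 0, 0],
    [0, 0, 0]
  ],
  "twist": [0, 0, 0, 0],
  "hand": -0.6
}}

```text
time_s: 32.88
position: [0.4932, 0.1672, 0.0802]
tool_rot: [-0.0, 0.733, 0.68, -0.001]
ft_force: [1.0, -0.2, -0.1]
grip_width: 0.799
gripper_force: 0.0
```

Emit:
{"op": "move_arm", "data": {
  "travel": [
    [0, 0, -0.2],
    [0, 0, -0.5],
    [0, 0, -0.6],
    [0, 0, -0.6],
    [0, 0, -0.55],
    [0, 0, 0]
  ],
  "twist": [0, 0, 0, 0, 0, 0]
}}

```text
time_s: 33.62
position: [0.4952, 0.1684, 0.206]
tool_rot: [0.001, 0.733, 0.681, 0.002]
ft_force: [0.1, -0.6, -0.8]
grip_width: 0.797
gripper_force: 0.0
```

Run:
```python
from h import *
greens('w13.png',.109); go(.602,-.2359,.204,79.7,9)
```

```text
[288 226  72   4 262] [0.4942 0.1698 0.109 ]
[289 275  70   3 209] [0.4914 0.1332 0.109 ]
[290 319  66   4 218] [0.4879 0.0973 0.109 ]
t33.67 p [0.4941 0.1678 0.2043] phi 85.78 tilt [ 0.0023  0.0002 -1.    ] F [-0.2585  0.6031 -1.0183] g 0.799 gf 0.0
total units [-7.8936  2.7465  0.0097] twist 0.6076470679279964 | per row of 9 [-0.8771  0.3052  0.0011] 0.06751634088088848
```

Emit:
{"op": "move_arm", "data": {
  "travel": [
    [-0.7, 0.27, 0],
    [-0.9, 0.31, 0],
    [-0.9, 0.31, 0],
    [-0.9, 0.31, 0],
    [-0.9, 0.31, 0],
    [-0.9, 0.31, 0],
    [-0.9, 0.31, 0],
    [-0.9, 0.31, 0],
    [-0.89, 0.33, 0],
    [0, 0, 0],
    [0, 0, 0]
  ],
  "twist": [0, 0, 0, 0, 0, 0, 0, 0, 0, 0.61, 0]
}}

```text
time_s: 35.05
position: [0.6018, -0.236, 0.2016]
tool_rot: [-0.001, 0.768, 0.641, -0.001]
ft_force: [0.5, 0.1, 0.7]
grip_width: 0.797
gripper_force: 0.0
```

Run:
```python
from h import *
greens('w14.png',.108); go(.602,-.2359,.078,79.7)
```

```text
[291 229  72   4 252] [ 0.6019 -0.2359  0.108 ]
[285 277  70   4 239] [ 0.5906 -0.2704  0.108 ]
t35.10 p [ 0.6021 -0.2352  0.2021] phi 79.83 tilt [-0.0019  0.0011 -1.    ] F [0.1769 0.1712 0.0212] g 0.803 gf 0.0
total units [-0.0164  0.0057  2.4813] twist 0.012814431264646941 | per row of 1 [-0.0164  0.0057  2.4813] 0.012814431264646941
```

Emit:
{"op": "move_arm", "data": {
  "travel": [
    [-0.01, 0, 0.5],
    [0, 0, 0.6],
    [0, 0, 0.6],
    [0, 0, 0.5],
    [0, 0, 0.28],
    [0, 0, 0]
  ],
  "twist": [0, 0, 0, 0, 0, 0]
}}

```text
time_s: 35.85
position: [0.6019, -0.2357, 0.0784]
tool_rot: [-0.001, 0.767, 0.641, -0.0]
ft_force: [1.2, 1.2, -0.9]
grip_width: 0.802
gripper_force: 0.0
```

Emit:
{"op": "move_arm", "data": {
  "travel": [
    [0, 0, 0],
    [0, 0, 0],
    [0, 0, 0],
    [0, 0, 0],
    [0, 0, 0]
  ],
  "twist": [0, 0, 0, 0, 0],
  "hand": 1,
  "force": 60
}}

```text
time_s: 36.48
position: [0.6035, -0.237, 0.0816]
tool_rot: [0.001, 0.768, 0.641, 0.0]
ft_force: [-1.9, 0.1, 6.0]
grip_width: 0.51
gripper_force: 60.0
```

Emit:
{"op": "move_arm", "data": {
  "travel": [
    [0, 0, -0.2],
    [0, 0, -0.4],
    [0, 0, -0.5],
    [0, 0, -0.5],
    [0, 0, -0.5],
    [0, 0, -0.5],
    [0, 0, 0]
  ],
  "twist": [0, 0, 0, 0, 0, 0, 0]
}}

```text
time_s: 37.35
position: [0.6045, -0.2369, 0.213]
tool_rot: [0.003, 0.768, 0.641, 0.002]
ft_force: [0.2, 0.1, -0.1]
grip_width: 0.497
gripper_force: 60.8
```

Run:
```python
from h import *
s=read_state(); C,s=greens('w15.png',s["position"][2]+.026); go(.4955,.2040,.204,85.8,9)
```

```text
[272 313 109   6 648] [ 0.6043 -0.2369  0.239 ]
t37.40 p [ 0.6033 -0.2366  0.2109] phi 79.69 tilt [ 0.0028 -0.0012 -1.    ] F [ 0.4783 -0.7042 -0.9617] g 0.504 gf 60.8
total units [ 8.2845 -3.6991  0.122 ] twist -0.6113999499423528 | per row of 9 [ 0.9205 -0.411   0.0136] -0.06793332777137254
```

Emit:
{"op": "move_arm", "data": {
  "travel": [
    [0.6, -0.25, 0],
    [0.94, -0.42, 0],
    [0.94, -0.42, 0],
    [0.94, -0.42, 0],
    [0.94, -0.42, 0],
    [0.94, -0.42, 0],
    [0.94, -0.42, 0],
    [0.94, -0.42, 0],
    [0.7, -0.31, 0.1],
    [0.4, -0.19, 0],
    [0, 0, 0],
    [0, 0, 0]
  ],
  "twist": [0, 0, 0, 0, 0, 0, 0, 0, 0, 0, -0.61, 0]
}}

```text
time_s: 38.9
position: [0.4944, 0.2036, 0.2032]
tool_rot: [-0.0, 0.733, 0.68, -0.001]
ft_force: [-0.2, -0.3, 0.3]
grip_width: 0.502
gripper_force: 60.9
```

Run:
```python
from h import *
go(.4955,.2040,.1035,85.8,1)
```

```text
t38.90 p [0.4944 0.2036 0.2032] phi 85.75 tilt [-0.0019 -0.0008 -1.    ] F [-0.1782 -0.2657  0.2793] g 0.502 gf 60.9
total units [0.012  0.0244 1.9945] twist -0.00491762602057122 | per row of 1 [0.012  0.0244 1.9945] -0.00491762602057122
```

Emit:
{"op": "move_arm", "data": {
  "travel": [
    [0.01, 0.02, 0.4],
    [0, 0, 0.5],
    [0, 0, 0.5],
    [0, 0, 0.3],
    [0, 0, 0.2],
    [0, 0, 0.1],
    [0, 0, 0]
  ],
  "twist": [0, 0, 0, 0, 0, 0, 0],
  "force": 80
}}

```text
time_s: 39.78
position: [0.4965, 0.2044, 0.1045]
tool_rot: [0.0, 0.733, 0.681, 0.0]
ft_force: [-0.3, 0.4, -0.3]
grip_width: 0.471
gripper_force: 80.9
```

Emit:
{"op": "move_arm", "data": {
  "travel": [
    [0, 0, 0.1],
    [0, 0, 0.1],
    [0, 0, 0.1],
    [0, 0, 0.1],
    [0, 0, 0.08],
    [0, 0, 0.04],
    [0, 0, 0]
  ],
  "twist": [0, 0, 0, 0, 0, 0, 0]
}}

```text
time_s: 40.65
position: [0.4971, 0.2086, 0.0821]
tool_rot: [-0.0, 0.732, 0.681, 0.003]
ft_force: [-6.1, 1.6, 24.6]
grip_width: 0.475
gripper_force: 91.5
```

Emit:
{"op": "move_arm", "data": {
  "travel": [
    [0, 0, -0.05],
    [0, 0, 0],
    [0, 0, 0],
    [0, 0, 0]
  ],
  "twist": [0, 0, 0, 0],
  "hand": -0.6
}}

```text
time_s: 41.15
position: [0.4959, 0.2038, 0.0802]
tool_rot: [-0.0, 0.733, 0.68, -0.001]
ft_force: [0.9, 1.0, 0.1]
grip_width: 0.803
gripper_force: 0.0
```

Emit:
{"op": "move_arm", "data": {
  "travel": [
    [0, 0, -0.2],
    [0, 0, -0.5],
    [0, 0, -0.6],
    [0, 0, -0.6],
    [0, 0, -0.55],
    [0, 0, 0]
  ],
  "twist": [0, 0, 0, 0, 0, 0]
}}

```text
time_s: 41.9
position: [0.4978, 0.2053, 0.206]
tool_rot: [0.001, 0.733, 0.681, 0.002]
ft_force: [-0.7, -0.2, -0.2]
grip_width: 0.803
gripper_force: 0.0
```

Run:
```python
from h import *
greens('w16.png',.109); go(.5905,-.2704,.204,79.7,10)
```

```text
[288 227  72   3 216] [0.4967 0.2062 0.109 ]
[290 275  69   4 220] [0.4943 0.1699 0.109 ]
[291 320  66   4 204] [0.4912 0.1333 0.109 ]
[291 360  64   4 176] [0.4877 0.0972 0.109 ]
t41.95 p [0.4968 0.2045 0.2043] phi 85.78 tilt [ 0.0022  0.0003 -1.    ] F [-0.7761 -0.1739  0.0627] g 0.800 gf 0.0
total units [-9.3337  2.569   0.0074] twist 0.6078109593029921 | per row of 10 [-0.9334  0.2569  0.0007] 0.06078109593029921
```

Emit:
{"op": "move_arm", "data": {
  "travel": [
    [-0.8, 0.23, 0],
    [-0.95, 0.26, 0],
    [-0.95, 0.26, 0],
    [-0.95, 0.26, 0],
    [-0.95, 0.26, 0],
    [-0.95, 0.26, 0],
    [-0.95, 0.26, 0],
    [-0.95, 0.26, 0],
    [-0.95, 0.26, 0],
    [-0.93, 0.26, 0],
    [0, 0, 0],
    [0, 0, 0]
  ],
  "twist": [0, 0, 0, 0, 0, 0, 0, 0, 0, 0, 0.61, 0]
}}

```text
time_s: 43.45
position: [0.5893, -0.2704, 0.2016]
tool_rot: [-0.001, 0.768, 0.641, -0.001]
ft_force: [-1.6, 0.9, 0.5]
grip_width: 0.796
gripper_force: 0.0
```

Run:
```python
from h import *
greens('w17.png',.108); go(.5905,-.2704,.078,79.7)
```

```text
[293 229  72   4 240] [ 0.5907 -0.2705  0.108 ]
t43.50 p [ 0.5895 -0.2696  0.202 ] phi 79.83 tilt [-0.0019  0.0013 -1.    ] F [-0.5696  0.3646  0.146 ] g 0.799 gf 0.0
total units [-0.0152  0.0269  2.4805] twist 0.012739793364119123 | per row of 1 [-0.0152  0.0269  2.4805] 0.012739793364119123
```

Emit:
{"op": "move_arm", "data": {
  "travel": [
    [-0.01, 0.02, 0.5],
    [0, 0, 0.6],
    [0, 0, 0.6],
    [0, 0, 0.5],
    [0, 0, 0.28],
    [0, 0, 0]
  ],
  "twist": [0, 0, 0, 0, 0, 0]
}}

```text
time_s: 44.25
position: [0.5903, -0.2702, 0.0784]
tool_rot: [-0.001, 0.767, 0.641, -0.0]
ft_force: [0.4, 0.9, -0.2]
grip_width: 0.802
gripper_force: 0.0
```

Emit:
{"op": "move_arm", "data": {
  "travel": [
    [0, 0, 0],
    [0, 0, 0],
    [0, 0, 0],
    [0, 0, 0],
    [0, 0, 0]
  ],
  "twist": [0, 0, 0, 0, 0],
  "hand": 1,
  "force": 60
}}

```text
time_s: 44.88
position: [0.5919, -0.2717, 0.0816]
tool_rot: [0.001, 0.768, 0.641, 0.0]
ft_force: [-1.0, 1.3, 5.3]
grip_width: 0.504
gripper_force: 60.0
```

Emit:
{"op": "move_arm", "data": {
  "travel": [
    [0, 0, -0.2],
    [0, 0, -0.4],
    [0, 0, -0.5],
    [0, 0, -0.5],
    [0, 0, -0.5],
    [0, 0, -0.5],
    [0, 0, 0]
  ],
  "twist": [0, 0, 0, 0, 0, 0, 0]
}}

```text
time_s: 45.75
position: [0.5929, -0.2716, 0.213]
tool_rot: [0.003, 0.768, 0.641, 0.002]
ft_force: [1.0, 0.2, -0.7]
grip_width: 0.5
gripper_force: 60.8
```

Run:
```python
from h import *
s=read_state(); C,s=greens('w18.png',s["position"][2]+.026); go(.4980,.2405,.204,85.8,10)
```

```text
[272 312 109   6 609] [ 0.5927 -0.2713  0.239 ]
t45.80 p [ 0.5917 -0.2713  0.2109] phi 79.69 tilt [ 0.0027 -0.0013 -1.    ] F [-0.0132 -0.3514 -1.1608] g 0.497 gf 60.8
total units [ 9.7347 -3.6762  0.1195] twist -0.6112498864208703 | per row of 10 [ 0.9735 -0.3676  0.0119] -0.06112498864208703
```

Emit:
{"op": "move_arm", "data": {
  "travel": [
    [0.7, -0.26, 0],
    [0.95, -0.36, 0],
    [0.95, -0.36, 0],
    [0.95, -0.36, 0],
    [0.95, -0.36, 0],
    [0.95, -0.36, 0],
    [0.95, -0.36, 0],
    [0.95, -0.36, 0],
    [0.95, -0.36, 0],
    [0.9, -0.34, 0.1],
    [0.54, -0.2, 0],
    [0, 0, 0]
  ],
  "twist": [0, 0, 0, 0, 0, 0, 0, 0, 0, 0, 0, 0]
}}

```text
time_s: 47.3
position: [0.4952, 0.2437, 0.2033]
tool_rot: [-0.001, 0.766, 0.643, -0.001]
ft_force: [-0.5, -0.1, -0.6]
grip_width: 0.502
gripper_force: 60.9
```

Emit:
{"op": "move_arm", "data": {
  "travel": [
    [0, 0, 0],
    [0, 0, 0]
  ],
  "twist": [-0.61, 0]
}}

```text
time_s: 47.55
position: [0.4972, 0.2391, 0.2034]
tool_rot: [0.0, 0.734, 0.679, -0.001]
ft_force: [-0.2, -0.2, -0.9]
grip_width: 0.505
gripper_force: 60.9
```

Run:
```python
from h import *
go(.4980,.2405,.1035,85.8,1)
```

```text
t47.55 p [0.4972 0.2391 0.2034] phi 85.60 tilt [-0.0012 -0.0015 -1.    ] F [-0.1977 -0.246  -0.8695] g 0.505 gf 60.9
total units [0.0317 0.0151 1.9988] twist -0.01950013150763823 | per row of 1 [0.0317 0.0151 1.9988] -0.01950013150763823
```

Emit:
{"op": "move_arm", "data": {
  "travel": [
    [0.03, 0.02, 0.4],
    [0, 0, 0.5],
    [0, 0, 0.5],
    [0, 0, 0.3],
    [0, 0, 0.2],
    [0, 0, 0.1],
    [0, 0, 0]
  ],
  "twist": [0, 0, 0, 0, 0, 0, 0],
  "force": 80
}}

```text
time_s: 48.42
position: [0.4985, 0.2425, 0.1044]
tool_rot: [0.0, 0.733, 0.681, 0.0]
ft_force: [-0.1, 0.9, -0.6]
grip_width: 0.472
gripper_force: 81.0
```

Emit:
{"op": "move_arm", "data": {
  "travel": [
    [0, 0, 0.1],
    [0, 0, 0.1],
    [0, 0, 0.1],
    [0, 0, 0.1],
    [0, 0, 0.08],
    [0, 0, 0.04],
    [0, 0, 0]
  ],
  "twist": [0, 0, 0, 0, 0, 0, 0]
}}

```text
time_s: 49.3
position: [0.4991, 0.247, 0.0819]
tool_rot: [-0.001, 0.732, 0.681, 0.003]
ft_force: [-5.6, 1.7, 21.6]
grip_width: 0.471
gripper_force: 90.6
```

Emit:
{"op": "move_arm", "data": {
  "travel": [
    [0, 0, -0.05],
    [0, 0, 0],
    [0, 0, 0],
    [0, 0, 0]
  ],
  "twist": [0, 0, 0, 0],
  "hand": -0.6
}}

```text
time_s: 49.8
position: [0.498, 0.2419, 0.0802]
tool_rot: [-0.0, 0.733, 0.68, -0.001]
ft_force: [-0.8, 0.5, -1.1]
grip_width: 0.802
gripper_force: 0.0
```

Emit:
{"op": "move_arm", "data": {
  "travel": [
    [0, 0, -0.2],
    [0, 0, -0.5],
    [0, 0, -0.6],
    [0, 0, -0.6],
    [0, 0, -0.55],
    [0, -0.6, -0.5],
    [0, -0.7, -0.5],
    [0, -0.7, -0.3],
    [0, 0, 0],
    [0, 0, 0]
  ],
  "twist": [0, 0, 0, 0, 0, 0, 0, 0, 0, 0]
}}

```text
time_s: 51.05
position: [0.3991, 0.2494, 0.2686]
tool_rot: [0.001, 0.733, 0.68, 0.0]
ft_force: [-0.3, -0.5, -0.4]
grip_width: 0.799
gripper_force: 0.0
```

Run:
```python
from h import *
greens('w19.png',.109); go(.49,.2405,.204,85.8,10)
snap("top","t19.png")
```

```text
[401 197  71  10 195] [0.4935 0.2459 0.109 ]
[410 245  58   5 172] [0.496  0.2064 0.109 ]
[408 284  56   4 164] [0.4938 0.1698 0.109 ]
[403 354  15   3  38] [0.4699 0.0984 0.109 ]
t51.10 p [0.3992 0.2492 0.2681] phi 85.73 tilt [ 0.     -0.0002 -1.    ] F [ 0.0595 -0.0299 -0.4812] g 0.799 gf 0.0
total units [-0.0388  1.8242  1.2823] twist -0.006988687716471986 | per row of 10 [-0.0039  0.1824  0.1282] -0.0006988687716471987
```

View pics/w19.png

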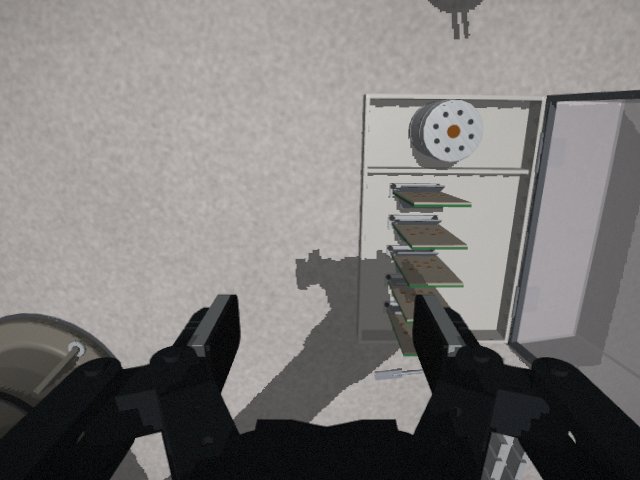

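All five plates stand in the clips (tops near x 400–470, rows 205–355) and the canister is in the bay at (453,131). Next I measure the cover angle from the rim corners in the first top view.

```bash
cat >> h.py <<'E'
BC=np.array([.5255,.197]);_a=np.radians(-4.2);BX=np.array([np.cos(_a),np.sin(_a)]);BY=np.array([-BX[1],BX[0]])
def cov(th,r,n,y):
    x=.09-r*np.cos(th)+n*np.sin(th); z=.03+r*np.sin(th)+n*np.cos(th)
    return np.array([*(BC+BX*x+BY*y),z])
E
python3 - <<'E'
from h import *
C=cam("top"); A=lambda u,v:(180+(u-.5)/3.3,130+(v-.5)/3.3)
print("seen rim",A(5,182),A(440,213),"tab",A(163,165),A(275,172),"dome far", A(33,57),A(449,85))
for th in(1.5,1.6,1.7,1.8,1.9):
    print(th,proj(C,[cov(th,.18,0,.14),cov(th,.18,0,-.14),cov(th,.207,.008,.035),cov(th,.207,.008,-.035),cov(th,.18,.098,.14),cov(th,.18,.098,-.14)]).round(1).tolist())
s=read_state();W=cam("wrist",s);print("clip5 top",onz(W,(415,206),.109),onz(W,(470,206),.109), s["q"])
for th in(1.5,1.7,1.9): print(th,"tabpt",cov(th,.2,.016,0),"wall top",cov(th,.18,.016,0))
E
```

```text
seen rim (181.36363636363637, 185.0) (313.1818181818182, 194.39393939393938) tab (229.24242424242425, 179.84848484848484) (263.1818181818182, 181.96969696969697) dome far (189.84848484848484, 147.12121212121212) (315.9090909090909, 155.60606060606062)
1.5 [[177.0, 208.1], [309.6, 218.1], [224.1, 207.1], [258.1, 209.7], [180.7, 161.8], [313.2, 171.6]]
1.6 [[177.9, 199.6], [310.3, 209.6], [225.1, 197.2], [259.0, 199.8], [182.9, 154.4], [314.0, 164.1]]
1.7 [[178.9, 191.4], [311.0, 201.3], [226.3, 187.5], [260.1, 190.1], [185.2, 147.8], [314.8, 157.4]]
1.8 [[180.2, 183.4], [311.7, 193.2], [227.7, 178.3], [261.3, 180.8], [187.6, 142.2], [315.6, 151.6]]
1.9 [[181.7, 175.8], [312.4, 185.6], [229.2, 169.7], [262.5, 172.1], [190.1, 137.5], [316.4, 146.7]]
clip5 top [0.475 0.246 0.109] [0.5222 0.2426 0.109 ] [ 0.1007  0.0629 -0.7781  1.8478  0.0461  1.2499 -0.7657]
1.5 tabpt [0.6171 0.1903 0.2306] wall top [0.6185 0.1902 0.2107]
1.7 tabpt [0.6568 0.1874 0.2263] wall top [0.6542 0.1875 0.2064]
1.9 tabpt [0.6948 0.1846 0.2141] wall top [0.6884 0.185  0.1952]
```

Emit:
{"op": "move_arm", "data": {
  "travel": [
    [0, 0, -0.2],
    [0, 0, -0.2],
    [0, 0, -0.2],
    [0, 0, -0.1],
    [0, 0, 0],
    [0, 0, 0],
    [0, 0, 0],
    [0, 0, 0],
    [0, 0, 0],
    [0, 0, 0],
    [0, 0, 0]
  ],
  "twist": [-0.9, -0.9, -0.9, -0.9, -0.9, -0.9, -0.9, -0.9, -0.9, -0.9, 0],
  "hand": 1,
  "force": 40
}}

```text
time_s: 52.52
position: [0.399, 0.2493, 0.3027]
tool_rot: [-0.001, 0.038, 0.999, 0.0]
ft_force: [-0.6, 0.5, -0.6]
grip_width: 0.001
gripper_force: 0.0
```

Run:
```python
from h import *
go(.700,.184,.300,175.8,7); print(read_state()["q"])
```

```text
t52.52 p [0.399  0.2493 0.3027] phi 175.62 tilt [-0.0015  0.0002 -1.    ] F [-0.5574  0.4733 -0.5653] g 0.001 gf 0.0
total units [-6.1014 -0.8438  0.0441] twist -0.017607710372854513 | per row of 7 [-0.8716 -0.1205  0.0063] -0.0025153871961220734
[ 0.1578  0.0411 -0.8248  1.7907  0.03    1.3242  0.8205]
```

Emit:
{"op": "move_arm", "data": {
  "travel": [
    [-0.6, -0.08, 0],
    [-0.85, -0.12, 0],
    [-0.9, -0.12, 0],
    [-0.9, -0.12, 0],
    [-0.9, -0.12, 0],
    [-0.9, -0.12, 0],
    [-0.7, -0.1, 0],
    [-0.35, -0.06, 0],
    [0, 0, 0],
    [0, 0, 0]
  ],
  "twist": [0, 0, 0, 0, 0, 0, 0, 0, 0, 0]
}}

```text
time_s: 53.78
position: [0.6988, 0.186, 0.3029]
tool_rot: [-0.001, 0.037, 0.999, 0.0]
ft_force: [-0.1, -0.1, 0.3]
grip_width: 0.002
gripper_force: 0.0
```

Run:
```python
from h import *
b,s=snap("wrist","w20.png"); C=cam("wrist",s); go(.697,.184,.208,175.8)
for th,c in((1.77,(0,0,255)),):
    for n in(.008,.016): cv2.polylines(b,[proj(C,[cov(th,r,n,y) for r,y in((.18,-.035),(.207,-.035),(.207,.035),(.18,.035))]).round().astype(int)],True,c,1)
    cv2.polylines(b,[proj(C,[cov(th,.18,n,y) for n,y in((0,-.14),(0.098,-.14),(.098,.14),(0,.14))]).round().astype(int)],True,(0,255,0),1)
cv2.imwrite('pics/w20d.png',b)
```

```text
t53.83 p [0.6987 0.1861 0.3033] phi 175.80 tilt [-0.0006  0.0001 -1.    ] F [-0.4429  0.061   0.1979] g -0.004 gf 0.0
total units [ 0.0301 -0.0452  1.9058] twist 0.0003700499039496208 | per row of 1 [ 0.0301 -0.0452  1.9058] 0.0003700499039496208
```

View pics/w20d.png

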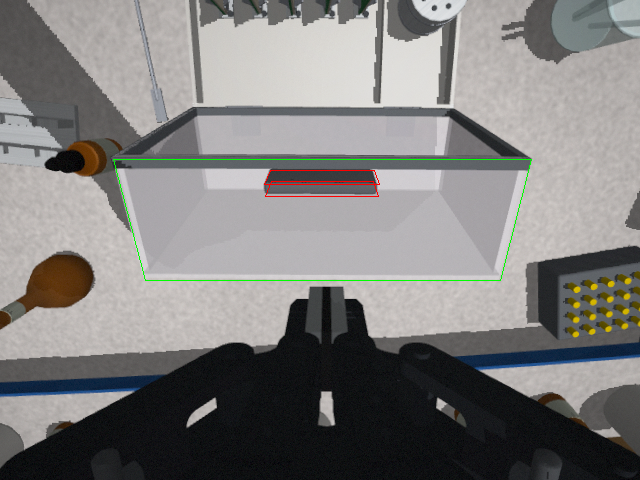

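The drawn cover model at 1.77 rad (red tab, green front wall) matches the picture, and the closed fingers are behind the tab. I work out the push path.

```bash
cat >> h.py <<'E'
def path(pts):
    s=read_state(); T=q2R(s["tool_rot"]); p=np.array(s["position"])
    for q in pts:
        print((T.T@(q-p)/.05).round(2).tolist()); p=q
def tabp(th): return cov(th,.195,.016+.011*np.sin(th),0)
def topp(th): return cov(th,.165,.098+.011*np.sin(th),0)
E
python3 - <<'E'
from h import *
q=tabp(1.77); a=np.array(q); a[:2]+=BX*.012; a[2]-=.002
path([np.array([a[0],a[1],read_state()["position"][2]]),a,q]+[tabp(t) for t in np.arange(1.68,.74,-.09)])
print(tabp(1.77),tabp(.78),topp(.78))
E
```

```text
[0.13, -0.04, 0.0]
[-0.0, -0.0, 1.79]
[0.24, 0.0, -0.04]
[0.34, 0.0, -0.1]
[0.35, 0.0, -0.07]
[0.35, 0.0, -0.04]
[0.36, 0.0, -0.01]
[0.36, 0.0, 0.03]
[0.36, 0.0, 0.06]
[0.35, 0.0, 0.09]
[0.34, 0.0, 0.12]
[0.33, 0.0, 0.16]
[0.31, 0.0, 0.19]
[0.3, 0.0, 0.22]
[0.6799 0.1857 0.2158] [0.4937 0.1993 0.184 ] [0.5724 0.1936 0.2212]
```

Emit:
{"op": "move_arm", "data": {
  "travel": [
    [0.08, -0.04, 0.4],
    [0, 0, 0.6],
    [0, 0, 0.5],
    [0, 0, 0.29],
    [0, 0, 0]
  ],
  "twist": [0, 0, 0, 0, 0]
}}

```text
time_s: 54.45
position: [0.6947, 0.1836, 0.2131]
tool_rot: [-0.001, 0.037, 0.999, -0.0]
ft_force: [0.5, -0.1, 0.6]
grip_width: -0.004
gripper_force: 0.0
```

Emit:
{"op": "move_arm", "data": {
  "travel": [
    [0.29, 0, -0.04],
    [0.34, 0, -0.1],
    [0.35, 0, -0.07],
    [0.35, 0, -0.04],
    [0.36, 0, -0.01],
    [0.36, 0, 0.03],
    [0, 0, 0]
  ],
  "twist": [0, 0, 0, 0, 0, 0, 0]
}}

```text
time_s: 55.32
position: [0.5921, 0.1923, 0.227]
tool_rot: [0.001, 0.036, 0.999, -0.0]
ft_force: [-0.4, 0.5, -0.1]
grip_width: -0.003
gripper_force: 0.0
```

```bash
cat >> h.py <<'E'
def theta(name,f):
    b,s=snap(name,f); C=cam(name,s); g=cv2.cvtColor(b,cv2.COLOR_BGR2GRAY).astype(np.float32); out=[]
    ys=np.r_[np.linspace(-.135,-.06,40),np.linspace(.06,.135,40)]
    for t in np.arange(0,1.95,.03):
        q=proj(C,[cov(t,.177,.004,y) for y in ys]); ok=(q[:,0]>0)&(q[:,0]<639)&(q[:,1]>0)&(q[:,1]<479)
        if ok.sum()<20: continue
        v=cv2.remap(g,q[ok,0].astype(np.float32)[None],q[ok,1].astype(np.float32)[None],1)[0]; out.append((np.median(v),v.std(),t))
    print(name,[("%.2f"%t,int(m),int(sd)) for m,sd,t in sorted(out)[:5]])
E
python3 - <<'E'
from h import *
theta("wrist","w21.png");theta("top","t21.png");theta("scene","s21.png")
go(*tabp(1.33),175.8)
E
```

```text
wrist [('1.89', 21, 70), ('1.92', 21, 61), ('1.86', 23, 75), ('1.83', 38, 78), ('1.80', 53, 33)]
top [('1.44', 39, 28), ('1.74', 66, 27), ('0.66', 68, 48), ('1.41', 69, 12), ('0.63', 70, 50)]
scene [('1.77', 23, 18), ('1.74', 33, 30), ('1.80', 51, 43), ('0.51', 56, 49), ('0.48', 57, 52)]
t55.48 p [0.5941 0.1912 0.2261] phi 175.75 tilt [ 0.0018  0.0001 -1.    ] F [ 0.7052 -0.6502  0.318 ] g -0.000 gf 0.0
total units [-0.0122  0.0157  0.0072] twist -0.0050480258720710935 | per row of 1 [-0.0122  0.0157  0.0072] -0.0050480258720710935
```

Run:
```python
from h import *
s=read_state()
def prof(f,name,y):
    g=cv2.cvtColor(cv2.imread('pics/'+f),cv2.COLOR_BGR2GRAY); C=cam(name,s); o=[]
    for t in np.arange(.9,1.95,.06):
        q=proj(C,[cov(t,.177,.002,y)])[0].round().astype(int); ins=0<=q[0]<640 and 0<=q[1]<480
        o.append("%.2f:%s"%(t,g[q[1],q[0]] if ins else '-'))
    print(f,y,' '.join(o))
for y in(-.12,-.08,.08,.12):
    prof('w21.png','wrist',y)
    prof('t0.png','top',y);prof('t21.png','top',y)
    prof('s0.png','scene',y);prof('s21.png','scene',y)
```

```text
w21.png -0.12 0.90:203 0.96:197 1.02:94 1.08:101 1.14:100 1.20:100 1.26:107 1.32:200 1.38:52 1.44:105 1.50:215 1.56:202 1.62:112 1.68:43 1.74:147 1.80:53 1.86:185 1.92:184
t0.png -0.12 0.90:74 0.96:153 1.02:156 1.08:152 1.14:151 1.20:154 1.26:152 1.32:152 1.38:152 1.44:86 1.50:120 1.56:120 1.62:119 1.68:121 1.74:74 1.80:139 1.86:139 1.92:111
t21.png -0.12 0.90:40 0.96:177 1.02:177 1.08:174 1.14:175 1.20:174 1.26:174 1.32:69 1.38:75 1.44:55 1.50:141 1.56:137 1.62:138 1.68:140 1.74:75 1.80:159 1.86:160 1.92:126
s0.png -0.12 0.90:161 0.96:160 1.02:162 1.08:74 1.14:71 1.20:140 1.26:140 1.32:141 1.38:141 1.44:141 1.50:96 1.56:94 1.62:93 1.68:114 1.74:101 1.80:80 1.86:142 1.92:141
s21.png -0.12 0.90:165 0.96:165 1.02:166 1.08:76 1.14:74 1.20:145 1.26:143 1.32:146 1.38:145 1.44:144 1.50:99 1.56:98 1.62:99 1.68:116 1.74:99 1.80:56 1.86:145 1.92:146
w21.png -0.08 0.90:101 0.96:116 1.02:220 1.08:201 1.14:201 1.20:101 1.26:99 1.32:101 1.38:42 1.44:122 1.50:121 1.56:120 1.62:121 1.68:160 1.74:150 1.80:21 1.86:20 1.92:22
t0.png -0.08 0.90:32 0.96:152 1.02:153 1.08:154 1.14:156 1.20:155 1.26:152 1
[... 1578 characters left out ...]
1.80:99 1.86:171 1.92:171
t0.png 0.12 0.90:128 0.96:127 1.02:129 1.08:131 1.14:129 1.20:128 1.26:129 1.32:131 1.38:129 1.44:130 1.50:130 1.56:125 1.62:113 1.68:14 1.74:46 1.80:70 1.86:103 1.92:102
t21.png 0.12 0.90:146 0.96:148 1.02:145 1.08:149 1.14:148 1.20:78 1.26:80 1.32:91 1.38:76 1.44:87 1.50:91 1.56:90 1.62:88 1.68:84 1.74:99 1.80:108 1.86:109 1.92:99
s0.png 0.12 0.90:146 0.96:147 1.02:146 1.08:148 1.14:150 1.20:152 1.26:147 1.32:151 1.38:153 1.44:147 1.50:149 1.56:152 1.62:146 1.68:93 1.74:75 1.80:86 1.86:131 1.92:124
s21.png 0.12 0.90:146 0.96:150 1.02:151 1.08:150 1.14:155 1.20:155 1.26:151 1.32:154 1.38:157 1.44:153 1.50:152 1.56:154 1.62:151 1.68:48 1.74:12 1.80:12 1.86:10 1.92:8
```

Run:
```python
from h import *
g=lambda f:cv2.GaussianBlur(cv2.cvtColor(cv2.imread('pics/'+f),cv2.COLOR_BGR2GRAY),(5,5),0).astype(float)
s=read_state()
def reg(name,th,pts):
    return proj(cam(name,s),[cov(th,*p) for p in pts]).round().astype(int)
tab=[(.183,.012,-.033),(.205,.012,-.033),(.205,.012,.033),(.183,.012,.033)]
for name,fs in(("scene",("s0.png","s21.png")),("top",("t0.png","t21.png")),("wrist",("w21.png",))):
    for th in(1.2,1.33,1.45,1.6,1.77):
        q=reg(name,th,tab); m=np.zeros((480,640),np.uint8); cv2.fillPoly(m,[q],1)
        print(name,th,q.mean(0),[(round(g(f)[m>0].mean(),1),round(g(f)[m>0].std(),1)) if m.any() else None for f in fs])
d=abs(g("s21.png")-g("s0.png")); hull=cv2.convexHull(reg("scene",1.77,[(r,n,y) for r in(0,.18) for n in(0,.098) for y in(-.14,.14)])); m=np.zeros((480,640),np.uint8); cv2.fillPoly(m,[hull],1)
ys,xs=np.where((m>0)&(d>25)); print("changed frac in cover hull",len(ys)/m.sum(),xs.min(),xs.max(),ys.min(),ys.max(), hull[:,0].min(0),hull[:,0].max(0))
```

```text
scene 1.2 [252.25 168.  ] [(np.float64(112.1), np.float64(35.4)), (np.float64(114.8), np.float64(36.4))]
scene 1.33 [260.5  160.75] [(np.float64(95.7), np.float64(16.7)), (np.float64(98.3), np.float64(17.0))]
scene 1.45 [268.25 155.  ] [(np.float64(100.3), np.float64(6.2)), (np.float64(86.5), np.float64(26.8))]
scene 1.6 [278.25 149.25] [(np.float64(95.1), np.float64(14.9)), (np.float64(93.0), np.float64(23.6))]
scene 1.77 [289.25 144.5 ] [(np.float64(55.6), np.float64(13.4)), (np.float64(56.6), np.float64(12.5))]
top 1.2 [240.75 234.75] [(np.float64(143.3), np.float64(24.1)), (np.float64(69.5), np.float64(11.7))]
top 1.33 [241.25 222.75] [(np.float64(141.2), np.float64(22.5)), (np.float64(63.7), np.float64(25.2))]
top 1.45 [242.  211.5] [(np.float64(117.4), np.float64(1.6)), (np.float64(40.3), np.float64(18.3))]
top 1.6 [243.25 198.  ] [(np.float64(119.3), np.float64(0.4)), (np.float64(87.0), np.float64(45.4))]
top 1.77 [245.25 183.  ] [(np.float64(52.0), np.float64(15.5)), (np.float64(54.1), np.float64(19.6))]
wrist 1.2 [325.5 199.5] [(np.float64(217.7), np.float64(25.9))]
wrist 1.33 [325.5 254.5] [(np.float64(198.9), np.float64(0.7))]
wrist 1.45 [325.75 303.  ] [(np.float64(106.8), np.float64(58.8))]
wrist 1.6 [326.  355.5] [(np.float64(29.8), np.float64(33.9))]
wrist 1.77 [325.75 401.  ] [(np.float64(23.0), np.float64(13.9))]
changed frac in cover hull 0.0967741935483871 249 324 114 235 [247 112] [355 238]
```

The cover has not moved (tab still at 1.77 rad in the scene and top views), so the fingertips passed over the tab. I go back behind it and reach deeper.

Emit:
{"op": "move_arm", "data": {
  "travel": [
    [0, 0, -0.4],
    [0, 0, -0.5],
    [-0.5, 0, 0],
    [-0.8, 0, 0],
    [-0.8, 0, 0],
    [0, 0, 0.5],
    [0, 0, 0.4],
    [0, 0, 0.3],
    [0, 0, 0.1],
    [0, 0, 0]
  ],
  "twist": [0, 0, 0, 0, 0, 0, 0, 0, 0, 0]
}}

```text
time_s: 56.72
position: [0.6979, 0.1835, 0.2056]
tool_rot: [0.0, 0.037, 0.999, -0.0]
ft_force: [-0.1, 0.4, -0.0]
grip_width: 0.002
gripper_force: 0.0
```

Run:
```python
from h import *
go(.69,.185,.200,175.8)
```

```text
t56.73 p [0.6979 0.1835 0.2056] phi 175.79 tilt [ 0.0003 -0.0001 -1.    ] F [-0.0534  0.3907 -0.0087] g 0.002 gf 0.0
total units [0.1599 0.0176 0.112 ] twist -0.0012098795215251812 | per row of 1 [0.1599 0.0176 0.112 ] -0.0012098795215251812
```

Emit:
{"op": "move_arm", "data": {
  "travel": [
    [0, 0, 0.06],
    [0.15, 0, 0],
    [0.15, 0, 0],
    [0.15, 0, 0],
    [0.15, 0, 0]
  ],
  "twist": [0, 0, 0, 0, 0]
}}

```text
time_s: 57.35
position: [0.6697, 0.1857, 0.204]
tool_rot: [0.003, 0.037, 0.999, 0.001]
ft_force: [4.8, -0.3, 4.1]
grip_width: 0.003
gripper_force: 2.2
```

```bash
cat >> h.py <<'E'
def tabdark(name,f,r0=.183,r1=.205,n=.012):
    b,s=snap(name,f); C=cam(name,s); g=cv2.cvtColor(b,cv2.COLOR_BGR2GRAY).astype(float); o=[]
    for th in np.arange(0,1.9,.04):
        v=[]
        for sg in(1,-1):
            q=proj(C,[cov(th,r0,n,sg*.034),cov(th,r1,n,sg*.034),cov(th,r1,n,sg*.018),cov(th,r0,n,sg*.018)]).round().astype(int)
            m=np.zeros((480,640),np.uint8); cv2.fillPoly(m,[q],1)
            if m.any(): v+=[g[m>0].mean(),g[m>0].std()]
        if len(v)==4: o.append((th,[int(x) for x in v]))
    print(name,[("%.2f"%t,v) for t,v in o if max(v[0],v[2])<90])
E
python3 - <<'E'
from h import *
tabdark("wrist","w22.png");tabdark("scene","s22.png"); go(.69,.185,.200,175.8)
E
```

```text
wrist [('1.68', [69, 33, 47, 3]), ('1.72', [80, 21, 50, 3])]
scene [('0.52', [76, 9, 38, 3]), ('1.68', [72, 37, 39, 3]), ('1.72', [65, 23, 58, 32])]
t57.45 p [0.6681 0.1858 0.2035] phi 175.79 tilt [ 0.0021  0.     -1.    ] F [2.8195 0.85   1.7376] g -0.000 gf 1.5
total units [-0.437   0.0156  0.0709] twist -0.0013384736750111869 | per row of 1 [-0.437   0.0156  0.0709] -0.0013384736750111869
```

Run:
```python
from h import *
p=np.array(read_state()["position"])
for th in(1.65,1.69,1.73):
    x=BX@(p[:2]-BC)-.09; z=p[2]-.03
    print(th,"r",-x*np.cos(th)+z*np.sin(th),"n",x*np.sin(th)+z*np.cos(th))
t=lambda th: cov(th,.184+.006*np.cos(min(th,1.57)),.016+.011*np.sin(th),0)
print("pred now",t(1.69))
p=t(1.69)
for th in np.arange(1.60,.75,-.09):
    q=t(th); T=q2R(read_state()["tool_rot"]); print("%.2f"%th,(T.T@(q-p)/.05).round(2).tolist(),q); p=q
```

```text
1.65 r 0.1771520708548268 n 0.03918377161311477
1.69 r 0.17857730103108566 n 0.0320682354119357
1.73 r 0.1797168456201539 n 0.024901396874956246
pred now [0.6637 0.1868 0.2095]
1.60 [0.32, -0.0, -0.07] [0.6475 0.188  0.2131]
1.51 [0.33, -0.0, -0.05] [0.6309 0.1893 0.2157]
1.42 [0.34, -0.0, -0.02] [0.6141 0.1905 0.2168]
1.33 [0.34, -0.0, 0.01] [0.597  0.1917 0.2164]
1.24 [0.34, -0.0, 0.04] [0.5799 0.193  0.2144]
1.15 [0.34, -0.0, 0.07] [0.563  0.1942 0.2108]
1.06 [0.33, -0.0, 0.1] [0.5464 0.1955 0.2056]
0.97 [0.32, -0.0, 0.14] [0.5302 0.1967 0.1988]
0.88 [0.31, -0.0, 0.17] [0.5147 0.1978 0.1904]
0.79 [0.3, -0.0, 0.2] [0.5    0.1989 0.1805]
```

Emit:
{"op": "move_arm", "data": {
  "travel": [
    [0.3, 0, -0.09],
    [0.33, 0, -0.07],
    [0.34, 0, -0.02],
    [0.34, 0, 0.01],
    [0.34, 0, 0.03]
  ],
  "twist": [0, 0, 0, 0, 0]
}}

```text
time_s: 58.08
position: [0.5842, 0.1914, 0.2087]
tool_rot: [-0.0, 0.037, 0.999, -0.001]
ft_force: [3.1, -0.4, -1.8]
grip_width: 0.002
gripper_force: 1.4
```

Run:
```python
from h import *
tabdark("wrist","w23.png");tabdark("scene","s23.png"); go(.580,.193,.212,175.8)
```

```text
wrist [('1.28', [83, 24, 54, 4]), ('1.48', [66, 73, 63, 71]), ('1.52', [20, 4, 18, 3]), ('1.56', [19, 3, 18, 3]), ('1.60', [19, 3, 18, 3]), ('1.64', [18, 2, 18, 3]), ('1.68', [18, 2, 18, 3]), ('1.72', [18, 3, 18, 3]), ('1.76', [17, 3, 18, 3]), ('1.80', [17, 3, 17, 3]), ('1.84', [17, 3, 17, 3]), ('1.88', [16, 3, 17, 3])]
scene [('0.48', [86, 27, 47, 30]), ('0.52', [71, 9, 36, 3]), ('1.24', [89, 36, 35, 3]), ('1.28', [76, 12, 35, 4])]
t58.17 p [0.5825 0.1919 0.2088] phi 175.89 tilt [-0.0037 -0.0021 -1.    ] F [-0.0362 -0.0263 -0.0427] g -0.004 gf 0.0
total units [ 0.051   0.0188 -0.0629] twist 0.009268823813269478 | per row of 1 [ 0.051   0.0188 -0.0629] 0.009268823813269478
```

Emit:
{"op": "move_arm", "data": {
  "travel": [
    [0.34, 0, 0.03],
    [0.34, 0, 0.06],
    [0.33, 0, 0.1],
    [0.32, 0, 0.13],
    [0.31, 0, 0.16]
  ],
  "twist": [0, 0, 0, 0, 0]
}}

```text
time_s: 58.8
position: [0.5037, 0.1981, 0.1857]
tool_rot: [0.0, 0.037, 0.999, 0.0]
ft_force: [1.6, 0.7, 2.6]
grip_width: 0.003
gripper_force: 0.9
```

Run:
```python
from h import *
tabdark("wrist","w24.png");tabdark("scene","s24.png"); go(.5,.1989,.1805,175.8)
```

```text
wrist [('0.92', [60, 1, 60, 2]), ('1.04', [51, 61, 48, 60]), ('1.08', [21, 3, 20, 2]), ('1.12', [21, 2, 20, 2]), ('1.16', [20, 2, 20, 2]), ('1.20', [20, 2, 19, 2]), ('1.24', [19, 2, 19, 2]), ('1.28', [18, 3, 18, 3]), ('1.32', [18, 3, 18, 3]), ('1.36', [18, 2, 18, 2])]
scene [('0.48', [83, 26, 44, 30]), ('0.52', [68, 9, 34, 3]), ('0.88', [74, 38, 68, 39]), ('0.92', [35, 16, 32, 3])]
t58.90 p [0.5015 0.198  0.1847] phi 175.88 tilt [-0.0033 -0.0015 -1.    ] F [0.3543 0.0575 0.4301] g -0.001 gf 0.0
total units [0.0314 0.0164 0.0842] twist 0.0077825787545947375 | per row of 1 [0.0314 0.0164 0.0842] 0.0077825787545947375
```

Emit:
{"op": "move_arm", "data": {
  "travel": [
    [0.29, 0, 0.19],
    [0.28, 0, 0.22],
    [0.26, 0, 0.25],
    [0, 0, 0]
  ],
  "twist": [0, 0, 0, 0]
}}

```text
time_s: 59.4
position: [0.4614, 0.2006, 0.1517]
tool_rot: [-0.001, 0.036, 0.999, -0.001]
ft_force: [1.3, -0.1, -0.1]
grip_width: -0.001
gripper_force: 0.0
```

Run:
```python
from h import *
tabdark("wrist","w25.png");tabdark("scene","s25.png")
for th in(.6,.65,.7): print(th,topp(th),cov(th,.18,.098,0))
go(*topp(.65),175.8)
```

```text
wrist [('0.60', [55, 16, 89, 23]), ('0.64', [56, 10, 61, 14]), ('0.68', [54, 5, 53, 3]), ('0.76', [64, 66, 64, 67]), ('0.80', [21, 4, 20, 2]), ('0.84', [21, 2, 20, 2]), ('0.88', [20, 3, 19, 2]), ('0.92', [20, 2, 20, 3]), ('0.96', [18, 2, 18, 2]), ('1.00', [18, 2, 18, 3])]
scene [('0.48', [82, 27, 44, 29]), ('0.52', [66, 8, 34, 3]), ('0.56', [70, 17, 36, 6]), ('0.60', [58, 16, 37, 7]), ('0.64', [37, 18, 35, 4]), ('0.68', [23, 15, 33, 2]), ('0.72', [12, 9, 67, 30])]
0.6 [0.5381 0.1961 0.2092] [0.5223 0.1972 0.2125]
0.65 [0.5474 0.1954 0.2132] [0.5315 0.1966 0.2169]
0.7 [0.5569 0.1947 0.2167] [0.5409 0.1959 0.2209]
t59.50 p [0.463  0.2008 0.1525] phi 175.77 tilt [-0.0004 -0.0001 -1.    ] F [-0.0232  0.7582 -0.8942] g -0.003 gf 0.0
total units [-1.6907  0.0161 -1.2141] twist -0.0031543788641045013 | per row of 1 [-1.6907  0.0161 -1.2141] -0.0031543788641045013
```

Emit:
{"op": "move_arm", "data": {
  "travel": [
    [0.1, 0, -0.4],
    [0, 0, -0.6],
    [0, 0, -0.6],
    [-0.2, 0, -0.4],
    [-0.6, 0, 0],
    [-0.6, 0, 0],
    [-0.4, 0, 0],
    [0, 0, 0]
  ],
  "twist": [0, 0, 0, 0, 0, 0, 0, 0]
}}

```text
time_s: 60.5
position: [0.5487, 0.1943, 0.2535]
tool_rot: [0.0, 0.038, 0.999, 0.001]
ft_force: [-0.0, 1.5, 0.1]
grip_width: 0.001
gripper_force: 0.0
```

Run:
```python
from h import *
path([topp(t) for t in(.66,.58,.5,.42,.34,.26,.18,.1,.05,0,-.02)])
```

```text
[-0.01, 0.02, 0.79]
[0.3, -0.0, 0.13]
[0.29, -0.0, 0.15]
[0.27, -0.0, 0.18]
[0.26, -0.0, 0.2]
[0.24, -0.0, 0.22]
[0.22, -0.0, 0.24]
[0.2, -0.0, 0.26]
[0.11, -0.0, 0.17]
[0.1, -0.0, 0.17]
[0.04, -0.0, 0.07]
```

Emit:
{"op": "move_arm", "data": {
  "travel": [
    [0, 0.02, 0.4],
    [0, 0, 0.25],
    [0, 0, 0.14],
    [0.3, 0, 0.14],
    [0.29, 0, 0.16],
    [0.27, 0, 0.18],
    [0.26, 0, 0.2]
  ],
  "twist": [0, 0, 0, 0, 0, 0, 0]
}}

```text
time_s: 61.38
position: [0.4912, 0.2, 0.1791]
tool_rot: [0.001, 0.037, 0.999, 0.0]
ft_force: [0.1, -0.4, -0.0]
grip_width: -0.0
gripper_force: 0.0
```

Run:
```python
from h import *
tabdark("scene","s26.png");tabdark("wrist","w26.png")
path([topp(t) for t in(.34,.26,.18,.1,.05,0,-.02)])
```

```text
scene [('0.48', [82, 26, 44, 29]), ('0.52', [65, 8, 34, 2]), ('0.56', [72, 16, 36, 6]), ('0.60', [69, 5, 39, 9]), ('0.64', [65, 4, 47, 13]), ('0.68', [64, 6, 54, 12])]
wrist [('0.56', [77, 43, 86, 19]), ('0.60', [75, 26, 89, 16]), ('0.64', [89, 16, 89, 12]), ('0.68', [88, 5, 73, 18]), ('0.96', [18, 2, 17, 2]), ('1.00', [18, 3, 18, 2]), ('1.04', [18, 3, 18, 3]), ('1.08', [17, 2, 17, 2]), ('1.12', [17, 3, 17, 3]), ('1.16', [16, 3, 16, 3]), ('1.20', [15, 3, 15, 3]), ('1.24', [15, 3, 16, 2])]
[-0.08, -0.0, -0.05]
[0.24, 0.0, 0.22]
[0.22, 0.0, 0.24]
[0.2, 0.0, 0.26]
[0.11, 0.0, 0.17]
[0.1, 0.0, 0.17]
[0.04, 0.0, 0.07]
```

```bash
cat >> h.py <<'E'
def prof(name,f,ys=(-.12,-.1,-.07,.07,.1,.12),ts=np.arange(-.04,.9,.04)):
    b,s=snap(name,f); g=cv2.cvtColor(b,cv2.COLOR_BGR2GRAY); C=cam(name,s)
    for y in ys:
        o=[]
        for t in ts:
            q=proj(C,[cov(t,.178,.002,y)])[0].round().astype(int); o.append(g[q[1],q[0]] if 0<=q[0]<640 and 0<=q[1]<480 else -1)
        print(name,y,' '.join('%d'%v for v in o))
E
python3 - <<'E'
from h import *
print('th',' '.join('%.2f'%t for t in np.arange(-.04,.9,.04)))
prof("wrist","w27.png");prof("top","t27.png");prof("scene","s27.png")
E
```

```text
th -0.04 0.00 0.04 0.08 0.12 0.16 0.20 0.24 0.28 0.32 0.36 0.40 0.44 0.48 0.52 0.56 0.60 0.64 0.68 0.72 0.76 0.80 0.84 0.88
wrist -0.12 217 199 215 131 114 114 214 197 201 200 96 100 101 99 103 98 97 51 54 166 148 163 164 162
wrist -0.1 218 206 217 216 217 215 215 215 215 214 159 113 113 109 103 102 101 50 51 168 165 164 148 154
wrist -0.07 219 217 142 217 218 218 218 217 219 218 217 137 99 118 91 74 75 52 53 162 167 171 170 164
wrist 0.07 230 229 229 228 228 228 227 227 226 227 227 225 225 224 131 92 88 103 86 168 169 163 169 170
wrist 0.1 228 229 197 215 227 226 228 227 190 109 105 82 83 163 207 191 197 202 85 193 192 193 153 144
wrist 0.12 226 226 218 105 83 83 83 225 201 197 191 199 195 196 192 199 192 188 88 164 149 149 153 151
top -0.12 113 113 113 113 113 170 170 170 173 173 171 171 168 170 169 170 138 28 98 104 103 101 101 104
top -0.1 111 111 111 110 110 110 169 172 174 172 171 172 173 170 171 174 146 32 99 112 112 111 111 109
top -0.07 112 112 114 114 114 111 170 172 172 172 173 174 173 172 172 175 109 29 99 106 105 109 112 111
top 0.07 69 69 68 68 73 73 72 69 72 72 70 69 69 71 72 70 68 69 65 67 68 68 70 85
top 0.1 82 82 78 77 76 81 78 80 81 77 77 81 79 81 82 80 77 78 80 78 80 87 99 108
top 0.12 81 81 80 80 82 82 79 83 77 83 83 79 79 86 80 79 80 78 82 100 105 109 102 92
scene -0.12 154 162 162 161 161 162 162 158 142 66 49 55 45 43 31 32 38 39 43 86 86 124 125 124
scene -0.1 154 163 162 162 161 160 161 163 166 75 71 61 35 28 32 34 34 37 74 86 98 120 126 124
scene -0.07 163 163 161 162 161 163 161 129 160 107 70 49 32 30 31 35 31 46 59 88 84 90 123 125
scene 0.07 161 160 161 160 159 160 159 155 74 75 70 70 131 147 142 144 147 107 67 139 145 144 146 113
scene 0.1 128 161 104 86 70 69 93 152 147 145 147 147 148 144 143 147 76 67 69 120 121 111 116 116
scene 0.12 144 129 90 84 153 147 144 141 146 141 144 141 146 139 65 68 68 69 71 112 111 117 119 116
```

The cover is still at 0.65 rad; the tips slid over its front edge, so the real tip sits about 13 mm above TCP. I go back over the top and press deeper, 30 mm behind the edge.

Emit:
{"op": "move_arm", "data": {
  "travel": [
    [0, 0, -0.5],
    [0, 0, -0.6],
    [0, 0, -0.4],
    [-0.6, 0, 0],
    [-0.6, 0, 0],
    [-0.2, 0, 0],
    [0, 0, 0]
  ],
  "twist": [0, 0, 0, 0, 0, 0, 0]
}}

```text
time_s: 62.5
position: [0.5616, 0.1947, 0.2537]
tool_rot: [-0.0, 0.037, 0.999, 0.0]
ft_force: [-1.5, 1.0, -0.0]
grip_width: 0.0
gripper_force: 0.0
```

```bash
cat >> h.py <<'E'
def topq(th,dz=.012,r=.15): q=cov(th,r,.098+.008*np.sin(th),0); q[2]-=dz; return q
E
python3 - <<'E'
from h import *
go(*topq(.65),175.8)
path([topq(t) for t in(.65,.58,.5,.42,.34,.26,.18,.1,.05,0,-.02)])
E
```

```text
t62.50 p [0.5616 0.1947 0.2537] phi 175.75 tilt [-0.0008  0.0006 -1.    ] F [-1.4512  1.0125 -0.0124] g 0.000 gf 0.0
total units [ 0.0659 -0.007   1.2604] twist -0.004714115538354236 | per row of 1 [ 0.0659 -0.007   1.2604] -0.004714115538354236
[0.07, -0.01, 1.26]
[0.24, -0.0, 0.1]
[0.27, -0.0, 0.13]
[0.26, -0.0, 0.15]
[0.24, -0.0, 0.17]
[0.23, -0.0, 0.19]
[0.21, -0.0, 0.21]
[0.19, -0.0, 0.23]
[0.11, -0.0, 0.15]
[0.1, -0.0, 0.16]
[0.04, -0.0, 0.06]
```

Descend slowly to find contact.

Emit:
{"op": "move_arm", "data": {
  "travel": [
    [0, 0, 0.4],
    [0, 0, 0.35],
    [0, 0, 0.15],
    [0, 0, 0.15],
    [0, 0, 0.15]
  ],
  "twist": [0, 0, 0, 0, 0]
}}

```text
time_s: 63.12
position: [0.5616, 0.1948, 0.1937]
tool_rot: [0.0, 0.037, 0.999, 0.0]
ft_force: [-0.2, 0.0, -0.1]
grip_width: 0.001
gripper_force: 0.0
```

```bash
cat >> h.py <<'E'
def th2(f):
    b,s=snap("top",f); g=cv2.cvtColor(b,cv2.COLOR_BGR2GRAY); C=cam("top",s); ts=np.arange(-.04,1,.02)
    v=[np.median([g[tuple(proj(C,[cov(t,.178,.002,y)])[0].round().astype(int)[::-1])] for y in np.linspace(-.13,-.07,9)]) for t in ts]
    print("theta",[(round(ts[i],2),int(v[i])) for i in np.argsort(v)[:4]])
E
python3 - <<'E'
from h import *
th2('t28.png');go(*topq(.60),175.8)
E
```

```text
theta [(np.float64(0.64), 51), (np.float64(0.62), 55), (np.float64(0.66), 74), (np.float64(0.76), 90)]
t63.17 p [0.561  0.1944 0.1926] phi 175.78 tilt [-0.0011 -0.0005 -1.    ] F [ 0.8465 -0.0624 -0.3719] g -0.004 gf 0.0
total units [0.2301 0.0007 0.1064] twist -0.001696820616305672 | per row of 1 [0.2301 0.0007 0.1064] -0.001696820616305672
```

Emit:
{"op": "move_arm", "data": {
  "travel": [
    [0, 0, 0.12],
    [0, 0, 0.12],
    [0, 0, 0.12]
  ],
  "twist": [0, 0, 0]
}}

```text
time_s: 63.55
position: [0.5624, 0.1951, 0.1766]
tool_rot: [0.001, 0.037, 0.999, 0.0]
ft_force: [0.1, 0.0, 5.6]
grip_width: -0.001
gripper_force: 2.2
```

Run:
```python
from h import *
th2('t29.png');go(*topq(.60),175.8)
```

```text
theta [(np.float64(0.6), 50), (np.float64(-0.04), 53), (np.float64(0.0), 53), (np.float64(-0.02), 53)]
t63.60 p [0.562  0.195  0.1758] phi 175.78 tilt [ 0.0012  0.0007 -1.    ] F [0.2828 0.9591 2.9708] g -0.001 gf 1.6
total units [ 0.2483 -0.0141 -0.2302] twist -0.0020559059715452577 | per row of 1 [ 0.2483 -0.0141 -0.2302] -0.0020559059715452577
```

Run:
```python
from h import *
q=lambda t:cov(t,.1316+(.6-t)*.02,.098,0)-np.array([0,0,.009+(.6-t)*.004])
p=q(.6); T=q2R(read_state()["tool_rot"]); print(p)
for t in(.53,.46,.39,.32,.25,.18,.11,.06,.03,0,-.02):
    n=q(t);print(t,(T.T@(n-p)/.05).round(2).tolist(),n);p=n
```

```text
[0.5621 0.1943 0.1762]
0.53 [0.24, -0.0, 0.07] [0.5502 0.1952 0.1725]
0.46 [0.23, -0.0, 0.09] [0.5385 0.196  0.1679]
0.39 [0.23, -0.0, 0.11] [0.5272 0.1969 0.1624]
0.32 [0.22, -0.0, 0.13] [0.5161 0.1977 0.1561]
0.25 [0.21, -0.0, 0.14] [0.5055 0.1985 0.1488]
0.18 [0.2, -0.0, 0.16] [0.4954 0.1992 0.1408]
0.11 [0.19, -0.0, 0.18] [0.4858 0.1999 0.132 ]
0.06 [0.13, -0.0, 0.14] [0.4794 0.2004 0.1252]
0.03 [0.07, -0.0, 0.08] [0.4756 0.2007 0.121 ]
0 [0.07, -0.0, 0.09] [0.472  0.2009 0.1166]
-0.02 [0.05, -0.0, 0.06] [0.4697 0.2011 0.1136]
```

Emit:
{"op": "move_arm", "data": {
  "travel": [
    [0.22, 0, 0.1],
    [0.22, 0, 0.1],
    [0.22, 0, 0.12],
    [0.22, 0, 0.13],
    [0.21, 0, 0.15],
    [0.2, 0, 0.16]
  ],
  "twist": [0, 0, 0, 0, 0, 0]
}}

```text
time_s: 64.35
position: [0.4962, 0.199, 0.137]
tool_rot: [-0.0, 0.037, 0.999, -0.0]
ft_force: [0.5, -0.8, -0.0]
grip_width: -0.0
gripper_force: 0.5
```

Run:
```python
from h import *
th2('t30.png');go(.472,.2009,.1166,175.8)
```

```text
theta [(np.float64(-0.04), 70), (np.float64(-0.02), 70), (np.float64(0.0), 70), (np.float64(0.04), 70)]
t64.40 p [0.4939 0.1988 0.1359] phi 175.84 tilt [-0.0039 -0.002  -1.    ] F [-1.8377 -0.4049  0.1728] g 0.002 gf 0.2
total units [0.4377 0.0112 0.387 ] twist 0.003985927348128371 | per row of 1 [0.4377 0.0112 0.387 ] 0.003985927348128371
```

Run:
```python
from h import *
print('th',' '.join('%.2f'%t for t in np.arange(-.04,.9,.04)))
prof("wrist","w31.png");prof("top","t31.png",ys=(-.13,-.12,-.11,-.1,-.08));prof("scene","s31.png",ys=(.08,.1,.11,.12,.13))
```

```text
th -0.04 0.00 0.04 0.08 0.12 0.16 0.20 0.24 0.28 0.32 0.36 0.40 0.44 0.48 0.52 0.56 0.60 0.64 0.68 0.72 0.76 0.80 0.84 0.88
wrist -0.12 210 203 169 61 64 112 124 108 123 121 107 119 122 123 122 154 170 168 177 175 175 171 170 202
wrist -0.1 211 194 177 81 62 114 122 110 125 119 119 124 123 122 115 157 169 170 168 168 175 176 177 173
wrist -0.07 174 176 123 67 51 119 124 110 127 126 125 123 119 118 116 161 179 178 181 179 179 180 186 170
wrist 0.07 226 226 226 225 62 94 123 115 126 126 127 126 125 125 119 150 189 169 187 150 189 180 188 168
wrist 0.1 224 222 187 222 59 72 123 109 125 118 116 122 153 150 151 157 160 167 165 164 163 163 164 161
wrist 0.12 221 220 207 77 60 89 121 109 147 145 109 111 118 117 121 143 164 154 154 155 154 160 158 203
top -0.13 72 72 72 72 72 72 73 78 78 76 78 88 148 139 134 135 136 137 136 136 134 135 134 135
top -0.12 68 68 68 68 68 68 68 76 81 81 80 108 146 142 136 134 129 128 127 130 124 123 127 126
top -0.11 70 70 70 70 64 64 74 74 77 75 78 92 134 137 137 123 84 82 84 87 89 92 90 94
top -0.1 74 74 74 76 76 76 79 80 76 79 79 86 149 141 137 134 136 135 136 139 138 135 137 135
top -0.08 73 73 72 72 73 73 75 75 79 76 77 94 130 136 136 132 88 82 82 82 84 82 84 85
scene 0.08 90 124 88 79 75 70 81 90 93 94 110 115 115 117 96 90 135 124 128 130 129 129 132 44
scene 0.1 129 140 106 87 60 50 79 101 116 115 115 84 88 97 95 97 133 123 124 124 125 124 130 133
scene 0.11 150 131 94 69 70 72 79 96 116 115 84 92 96 95 95 92 135 125 125 125 124 123 129 131
scene 0.12 146 130 92 88 152 72 74 95 99 88 96 95 94 95 92 93 132 123 126 126 124 131 141 150
scene 0.13 145 133 151 146 145 72 74 90 94 95 96 96 95 89 92 94 134 129 129 129 128 156 149 142
```

Emit:
{"op": "move_arm", "data": {
  "travel": [
    [0.15, 0, 0.1],
    [0.1, 0, 0.1],
    [0.05, 0, 0.1],
    [0, 0, 0.1],
    [0, 0, 0]
  ],
  "twist": [0, 0, 0, 0, 0]
}}

```text
time_s: 65.18
position: [0.482, 0.2002, 0.1171]
tool_rot: [-0.0, 0.037, 0.999, -0.0]
ft_force: [-0.0, -0.4, -0.3]
grip_width: -0.002
gripper_force: 0.0
```

Emit:
{"op": "move_arm", "data": {
  "travel": [
    [0, 0, 0.08],
    [0, 0, 0.06],
    [0, 0, 0.04]
  ],
  "twist": [0, 0, 0]
}}

```text
time_s: 65.55
position: [0.482, 0.2004, 0.1085]
tool_rot: [-0.0, 0.037, 0.999, -0.0]
ft_force: [-1.8, 0.3, 1.2]
grip_width: 0.004
gripper_force: 1.0
```

Run:
```python
from h import *
print('th',' '.join('%.3f'%t for t in np.arange(-.04,.2,.015)))
prof("wrist","w32.png",ts=np.arange(-.04,.2,.015)); go(.48,.2,.11,175.8)
```

```text
th -0.040 -0.025 -0.010 0.005 0.020 0.035 0.050 0.065 0.080 0.095 0.110 0.125 0.140 0.155 0.170 0.185 0.200
wrist -0.12 91 91 83 85 86 85 88 86 93 93 92 92 89 82 80 84 99
wrist -0.1 90 89 87 88 86 86 83 91 97 98 98 100 99 99 99 100 98
wrist -0.07 101 97 99 98 101 86 86 89 99 99 100 101 100 101 100 101 100
wrist 0.07 106 104 101 103 89 89 87 84 88 99 99 104 97 101 99 99 101
wrist 0.1 102 103 102 101 101 93 90 85 82 92 101 98 100 100 98 98 98
wrist 0.12 100 99 101 101 100 100 90 85 85 91 93 93 90 82 80 78 85
t65.60 p [0.482  0.2004 0.1083] phi 175.79 tilt [-0.0004 -0.0001 -1.    ] F [ 0.174  -0.6358  0.6357] g 0.003 gf 0.1
total units [ 0.0386 -0.0111 -0.0331] twist -0.0013991007832373724 | per row of 1 [ 0.0386 -0.0111 -0.0331] -0.0013991007832373724
```

Emit:
{"op": "move_arm", "data": {
  "travel": [
    [0, 0, 0.06],
    [0, 0, 0.06],
    [0, 0, 0.06],
    [0, 0, 0]
  ],
  "twist": [0, 0, 0, 0]
}}

```text
time_s: 66.1
position: [0.4824, 0.2006, 0.1072]
tool_rot: [0.001, 0.037, 0.999, -0.003]
ft_force: [-18.9, -10.5, 56.2]
grip_width: -0.002
gripper_force: 28.0
```

Emit:
{"op": "move_arm", "data": {
  "travel": [
    [0, 0, -0.18],
    [0, 0, -0.4],
    [0, 0, -0.8],
    [0, 0, -0.8],
    [0, 0, -0.8],
    [0, 0, 0],
    [0, 0, 0],
    [0, 0, 0],
    [0, 0, 0]
  ],
  "twist": [0, 0, 0, 0, 0, 0, 0, 0, 0]
}}

```text
time_s: 67.22
position: [0.4816, 0.2002, 0.2478]
tool_rot: [-0.001, 0.037, 0.999, -0.0]
ft_force: [-0.6, 0.4, 0.0]
grip_width: 0.0
gripper_force: 0.0
```

Run:
```python
from h import *
ts=np.arange(-.1,.25,.02)
print('th',' '.join('%.2f'%t for t in ts))
prof("wrist","w33.png",ts=ts); prof("scene","s33.png",ys=(.09,.11,.13),ts=ts); go(.48,.2,.25,175.8)
b=cv2.imread('pics/w33.png');C=cam("wrist");g=cv2.cvtColor(b,cv2.COLOR_BGR2GRAY)
for y in(-.028,-.02,.02,.028): print("tab",y,[int(g[tuple(proj(C,[cov(0,r,.016,y)])[0].round().astype(int)[::-1])]) for r in np.arange(.17,.225,.003)])
greens('w34.png',.109)
```

```text
th -0.10 -0.08 -0.06 -0.04 -0.02 0.00 0.02 0.04 0.06 0.08 0.10 0.12 0.14 0.16 0.18 0.20 0.22 0.24
wrist -0.12 84 85 88 74 79 81 82 80 92 91 96 89 134 181 194 193 194 165
wrist -0.1 83 83 85 84 83 82 85 80 83 92 94 94 131 186 196 195 196 178
wrist -0.07 96 96 87 87 80 81 81 81 84 92 94 94 97 114 198 198 197 177
wrist 0.07 99 99 98 98 84 83 83 80 82 81 94 94 94 144 208 212 213 207
wrist 0.1 98 96 97 98 99 98 97 84 85 82 87 95 95 114 197 212 211 212
wrist 0.12 98 100 98 87 96 98 97 98 84 80 86 92 87 108 171 204 209 205
scene 0.09 53 57 57 69 68 77 72 69 73 76 76 79 78 80 76 75 77 77
scene 0.11 56 52 69 70 77 77 79 73 74 75 75 73 71 65 64 73 77 81
scene 0.13 50 50 46 58 72 71 70 68 68 80 83 83 83 82 79 82 81 79
t67.33 p [0.4818 0.2004 0.2481] phi 175.79 tilt [-0.0012 -0.0002 -1.    ] F [-0.5248  0.8494 -0.8414] g 0.000 gf 0.0
total units [ 0.0362 -0.0098 -0.037 ] twist -0.0008178610476392123 | per row of 1 [ 0.0362 -0.0098 -0.037 ] -0.0008178610476392123
tab -0.028 [201, 186, 95, 83, 100, 99, 101, 98, 101, 101, 104, 104, 102, 180, 175, 172, 175, 175, 180]
tab -0.02 [205, 188, 92, 97, 102, 101, 102, 103, 103, 105, 105, 102, 101, 177, 176, 166, 170, 170, 173]
tab 0.02 [206, 174, 94, 97, 107, 105, 107, 107, 108, 109, 109, 111, 104, 178, 174, 175, 172, 176, 181]
tab 0.028 [206, 176, 95, 82, 106, 107, 106, 108, 108, 107, 111, 112, 104, 170, 172, 179, 182, 183, 181]
[196 200   8  58 116] [0.4866 0.0975 0.109 ]
[242 201   5  58  98] [0.4906 0.1337 0.109 ]
[287 201   4  59 100] [0.4934 0.1699 0.109 ]
[332 201   4  59 116] [0.497  0.2064 0.109 ]
[379 200   5  58 108] [0.4977 0.2451 0.109 ]
```

```bash
python3 -c "
from workcell import *
print(close_job())"
```

```text
the job is handed in; nothing more can be done
None
```

I put all five plates into clips, stood the canister upright in its bay, pressed the cover down to its stop and handed the job in at about 67 s. The hand-in returned no verdict. The last wrist picture showed the plates in place and the cover tab within about 1 mm of its closed position. The final press on the cover reached 56 N, which is under the 120 N wrist limit but above the 40 N limit on the arm or gripper body; only the fingertips should have been touching.

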